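# Load the counter stapler

## Task

Refill the counter stapler: draw the wide staple strip out of the rack by its protruding end, lay it flat on the table and let go, then take it again by its middle. Push it back against the spring follower and down into the channel until it lies flat on the channel floor between follower and nose, let go, and slide the cover fully forward to close. Leave the narrow strip in the rack and the goods around as they are.

Things in the scene. Friction and masses are not known exactly. Their poses are not given: they have to be found in the camera images.
- stapler: Counter stapler fixed to the table, grey and steel, 285 long (x) x 90 wide (y) mm; origin on the table straight below the loaded strip's centre, x runs along the channel to the nose, z up. On an 8 mm base plate stands a narrow beam with an open-topped channel: floor 45 mm above the table, 23.5 mm wide, side walls 8 mm high with lips flared out to 11 mm (33 mm over the lips).
- seat (a point): Point in the channel where the loaded strip's centre comes to lie: 55 mm above the table (10 mm above the channel floor); axes as the stapler's. The channel has no side walls from x = -28 to +28 mm of here, and the beam is only 20 mm wide there, so that fingers can reach down both sides of a strip.
- nose (a point): Top middle of the inner face of the nose wall, which crosses the front end of the channel: 50 mm ahead (+x) of the seat, 10 mm above the channel floor, 6 mm thick. Ahead of it nothing is higher than 12 mm above the table.
- follower (a joint): Slide of the follower, a black block in the channel, sprung towards the nose. In m: 0 = at its forward stop, its face at stapler x = -25 mm (75 mm from the nose wall); grows as it is pushed back, to 0.036 at most; 0.025 with the strip loaded. Its face reaches 26 mm above the channel floor, higher than nose and side walls. Force 2.4 N at 0, 5.3 N at 0.036.
- cover (a joint): Slide of the dark steel cover rail, a hood 104 long x 42 wide mm, at the start over the rear of the channel. In m: 0 = fully back, 0.135 = fully closed at the nose; its front edge is at stapler x = -81 mm + value. Friction 1.5 N, stays where it is left. Clears the channel floor by 29 mm; its top is 77 mm above the table.
- cover_knob (a point): Centre of the round aluminium knob on the cover, 18 mm diameter, 20 mm high, from 82 to 102 mm above the table. On the stapler's centre line, 34 mm behind the cover's front edge. Moves with the cover.
- rack: Wooden refill rack fixed to the table, 66 (x) x 120 (y) x 44.5 (z) mm, origin at the centre of its underside. Two roofed bays open towards its -x side, centres at y = +38 and -38 mm, 23 mm wide, 22 mm high, floor 16 mm above the table; front face at x = -33 mm. One strip lies in each bay, 40 mm of it standing out of the mouth.
- wide_strip_centre (a point): Centre (half-way up) of the wide steel staple strip: 100 long (x) x 20 wide (y) x 20 high (z) mm, a U section with the open side down, 50 to 100 g, both ends alike. It may be in either bay of the rack.
- narrow_strip_centre (a point): Centre of the narrow steel staple strip, 100 x 12 x 20 mm, otherwise the same; it lies in the other bay and stays there.
- mug_back: Terracotta mug, 108 x 156 x 85 mm, at the far middle; a bystander, origin at the centre of its underside.
- mug_right: Terracotta mug, 107 x 155 x 86 mm, at the near right; a bystander, origin at the centre of its underside.
- mug_left: Terracotta mug, 103 x 151 x 89 mm, left of the stapler; a bystander, origin at the centre of its underside.
- trinket_box: Blue velvet box, 81 x 100 x 72 mm, behind the rack; a bystander, origin at the centre of its underside.

How it is judged:
By the outcome, as a careful person would: the job done as asked, in the order asked, and still so for the second after the job is handed in, with the robot touching nothing.
It also fails if it takes over 64 s, if anything falls off the work surface, if the arm or the gripper's body presses on something with over 40 N, if the wrist force passes 120 N, or if a joint passes its speed limit or range.

## Robot

A 6-joint arm with a two-finger parallel gripper is mounted at the origin on the work surface; the furniture and walls round the work are solid. World frame = base frame: x ahead of the robot, y to its left, z up, the work surface at z = 0. Lengths are in m, angles in rad, forces in N, time in s.
With the tool pointing down it reaches from about 0.3 to 0.875 m from the base axis. Payload 6.4 kg.
Tool frame: the origin (TCP) lies at the very end of the fingers, on their centre line; the grasp point (between the pads) lies 19 mm behind it; z points along the fingers, y is the direction in which the jaws open and shut (so a half turn about z gives the same grasp; the last joint's range is limited). The gripper opens to 85 mm and grips with 20 to 120 N. Pads are 22 mm wide; open, the fingers measure 114 mm over their backs; the gripper's body (76 mm by 85 mm) begins 54 mm behind the grasp point. The pads swing forward as they close: fully open they stand 13 mm farther back than shut.
Start: joints at [-1.346, 0.181, 1.607, -0, 1.354, -0.206], TCP at [0.24, -0.522, 0.231] pointing down, gripper open.
Joint ranges: [-2.99, 2.99], [-0.89, 2.07], [0.3, 2.58], [-1.14, 4.28], [0, 2.63], [-3.12, 3.12]. Speed limits (rad/s): [2.57, 2.57, 3.01, 3.14, 3.14, 3.14].

## Interface

Orientations are given as a unit quaternion [w, x, y, z].
In Python, from bench import * gives the robot as it stands.
- The arm moves only by the tool arm_command, never from a script. Its argument "motion" is text: rows parted by semicolons, each of 7 numbers parted by spaces: the shift along the tool's x, y, z in units of 0.2 m (1.0 is 0.2 m), then the turn, a rotation vector about the tool's x, y, z in units of 60 degrees (1.0 is 60 degrees), then the opening, from 0 (shut) to 1 (fully open). In form: tx ty tz ax ay az grip; .... A call has 1 to 10 rows; each row shifts and turns the pose as measured when the row begins, along the tool's axes as they then stand; what a row does not reach is not made up. A row lasts 1/12 s, in which the tool goes at most 41.7 mm and 7.16 degrees, less where a joint would pass 70% of its speed; a pose out of reach is approached as far as the arm can. A call with a number of a shift or a turn outside -1 to 1 is refused whole. A call with a gripper value outside its range is refused whole. The fingers move at their own pace and stop on an object; the grip force is fixed at half the most. Time passes only in rows, so rows that do not move let the fingers close. It gives the time, the measured TCP pose, the force and the opening at its end, in the units of the state.
- get_obs(): the state, without advancing time (a new reading comes with each control period).
- camera(name): name is "scene" or "top" or "wrist"; returns a dict with "img" (400x640x3 uint8, red, green, blue), "intrinsics" (3x3 intrinsics, pixels), "distortion" ([k1, k2, p1, p2, k3] as OpenCV has them; the pictures are not rectified), "pose" (4x4, takes a point from camera to world coordinates); the wrist camera has in their place "mount" (4x4, takes a point from camera to tool coordinates, whose origin is the TCP and whose axes are the flange's). Camera axes: x right, y down, z forward; pixel columns grow to the right and rows downward; lengths in m; the calibration is good to about 2 mm. A picture is of the moment at which its call begins: read the wrist's pose just before it. There is no depth.
- hand_in(): hands the job in, once; it reports no verdict.
Trained networks look in the newest picture that a camera, given by its name, has taken for a name from the list of things; names that differ only in an ending like _2 or _b are one class to them, and where a whole thing is asked for, a point or a joint stands for the part that bears it (a point fixed in the world has none). Each returns a list of dicts, best first, with "conf" (0 to 1); they miss things now and then, are a little off and sometimes report something else, mostly with a low value. They report only what shows in the picture. A call takes as long as a camera call.
- search_frame(camera, target): "box" ([left, top, right, bottom] in pixels, round what is visible of it).
The state is a dict: "time_s": time; "q": joint angles; "dq": joint speeds; "joint_efforts": joint torques, N m; "eef_pos": TCP position; "eef_rot": TCP orientation; "wrist_force": force on the tool from outside, world axes, zero at the start; "torque": the same for the moment, N m; "opening": opening from 0.0 (shut) to 1.0 (fully open).
Only numpy, scipy, OpenCV 4.12 (cv2) and the standard library are available. Lean on these libraries where they do the work, as an engineer would, in place of code of your own. Each camera call takes 0.05 s, during which the arm holds its last target.

## Working session

There is one attempt and no reset: what is moved stays moved. The work goes in short steps, Python scripts to look and compute and a tool call to move; the robot and the scene stay as the last step left them, time stands still between calls to the robot, and variables do not carry over. Pictures are saved under pics/ and viewed, and the job is handed in when it is done.

Besides the shell and the picture viewer there is one more tool, called after "Emit:" as name(argument=value, ...) on one line, values as JSON. arm_command: Moves the arm, as the interface text tells. Shifts and turns lie within -1 to 1; 1 stands for 0.2 m of shift or 60 degrees of turn. Its arguments: {"type":"object","properties":{"motion":{"type":"string"}},"required":["motion"]}

```bash
ls; mkdir -p pics; cat > h.py <<'E'
from bench import *
import numpy as np, cv2
from scipy.spatial.transform import Rotation as R
def snap(n,f):
    o=get_obs(); c=camera(n); cv2.imwrite(f'pics/{f}.png',c['img'][:,:,::-1]); 
    if 'pose' in c: T=np.array(c['pose'])
    else:
        w,x,y,z=o['eef_rot']; E=np.eye(4);E[:3,:3]=R.from_quat([x,y,z,w]).as_matrix();E[:3,3]=o['eef_pos'];T=E@np.array(c['mount'])
    return dict(img=c['img'],K=np.array(c['intrinsics']),d=np.array(c['distortion']),T=T)
def ray(c,p):
    u=cv2.undistortPoints(np.array([[p]],float),c['K'],c['d'])[0,0]
    v=c['T'][:3,:3]@np.array([u[0],u[1],1]);return c['T'][:3,3],v/np.linalg.norm(v)
def atz(c,p,z):
    o,v=ray(c,p);return o+v*(z-o[2])/v[2]
def tri(*cp):
    A=np.zeros((3,3));b=np.zeros(3)
    for c,p in cp:
        o,v=ray(c,p);M=np.eye(3)-np.outer(v,v);A+=M;b+=M@o
    return np.linalg.solve(A,b)
def proj(c,P):
    Ti=np.linalg.inv(c['T']);rv=cv2.Rodrigues(Ti[:3,:3])[0]
    return cv2.projectPoints(np.array(P,float).reshape(-1,3),rv,Ti[:3,3],c['K'],c['d'])[0].reshape(-1,2)
E
python3 - <<'E'
from h import *
import pickle
np.set_printoptions(precision=4,suppress=True)
print(get_obs())
C={}
for n in ['scene','top','wrist']:
    C[n]=snap(n,n+'0'); print(n,C[n]['T'],C[n]['K'].tolist(),C[n]['d'])
    for t in ['stapler','cover_knob','cover','follower','rack','wide_strip_centre','narrow_strip_centre','trinket_box','mug_left']:
        r=search_frame(n,t); print(t,[(np.round(k['box']).tolist(),round(k['conf'],2)) for k in r[:2]])
pickle.dump(C,open('c0.pkl','wb'))
E
```

```text
pics
{'time_s': 0.0, 'q': array([-1.3463,  0.1815,  1.608 ,  0.    ,  1.3538, -0.2063]), 'dq': array([-0.0002,  0.0008, -0.0008, -0.0004, -0.0012,  0.0002]), 'joint_efforts': array([ -0.0018, -44.488 , -35.1342,  -0.0004,   0.0089,   0.    ]), 'eef_pos': array([ 0.24  , -0.5219,  0.2304]), 'eef_rot': array([-0.0009,  0.9769,  0.2137,  0.    ]), 'wrist_force': array([-0.0772, -0.04  , -0.5286]), 'torque': array([-0.02  , -0.0534, -0.0014]), 'opening': 0.9976541339075069}
scene [[-0.8562 -0.3641  0.3665  0.0171]
 [-0.5166  0.6081 -0.6028  0.9366]
 [-0.0034 -0.7055 -0.7087  1.162 ]
 [ 0.      0.      0.      1.    ]] [[492.76306618346376, 0.0, 326.454888957205], [0.0, 492.76306618346376, 201.3618538318858], [0.0, 0.0, 1.0]] [-0.1124  0.      0.      0.      0.    ]
stapler [([269.0, 244.0, 369.0, 294.0], 0.7)]
cover_knob [([324.0, 250.0, 365.0, 276.0], 0.6)]
cover [([323.0, 250.0, 361.0, 276.0], 0.79)]
follower [([324.0, 252.0, 358.0, 277.0], 0.73), ([304.0, 252.0, 316.0, 263.0], 0.53)]
rack [([339.0, 159.0, 379.0, 188.0], 0.81), ([323.0, 252.0, 366.0, 278.0], 0.4)]
wide_strip_centre [(
[... 768 characters left out ...]
71.0, 382.0, 195.0], 0.69)]
wide_strip_centre [([355.0, 190.0, 360.0, 200.0], 0.58)]
narrow_strip_centre []
trinket_box [([335.0, 125.0, 366.0, 149.0], 0.58)]
mug_left [([181.0, 200.0, 222.0, 230.0], 0.8), ([255.0, 211.0, 272.0, 242.0], 0.45)]
wrist [[ 0.4179 -0.8755 -0.2427  0.3018]
 [-0.9085 -0.4027 -0.1116 -0.4939]
 [-0.      0.2671 -0.9637  0.3742]
 [ 0.      0.      0.      1.    ]] [[338.40863854543005, 0.0, 319.252589001492], [0.0, 338.40863854543005, 200.81273405747666], [0.0, 0.0, 1.0]] [-0.0716  0.      0.      0.      0.    ]
stapler []
cover_knob []
cover []
follower []
rack []
wide_strip_centre []
narrow_strip_centre [([189.0, 1.0, 357.0, 92.0], 0.25)]
trinket_box []
mug_left []
```

```bash
python3 - <<'E'
import cv2
a=cv2.imread('pics/scene0.png');cv2.imwrite('pics/s0z.png',cv2.resize(a[135:335,235:435],None,fx=3,fy=3,interpolation=2))
a=cv2.imread('pics/top0.png');cv2.imwrite('pics/t0z.png',cv2.resize(a[110:270,170:430],None,fx=3,fy=3,interpolation=2))
E
```

```text
(no output)
```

View pics/s0z.png

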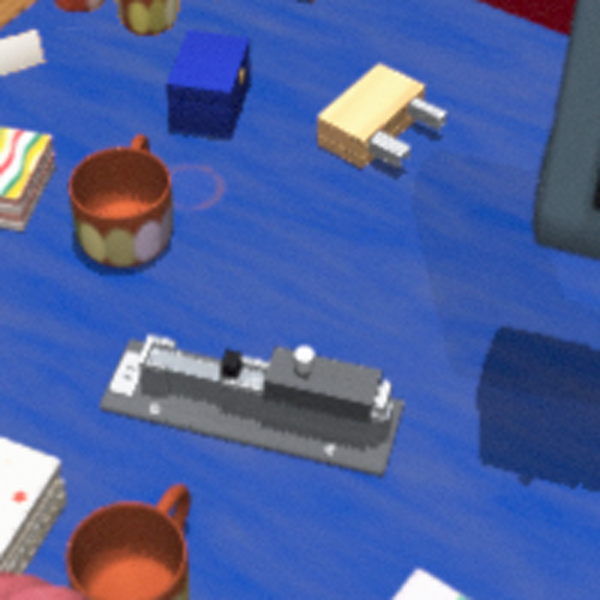

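View pics/t0z.png

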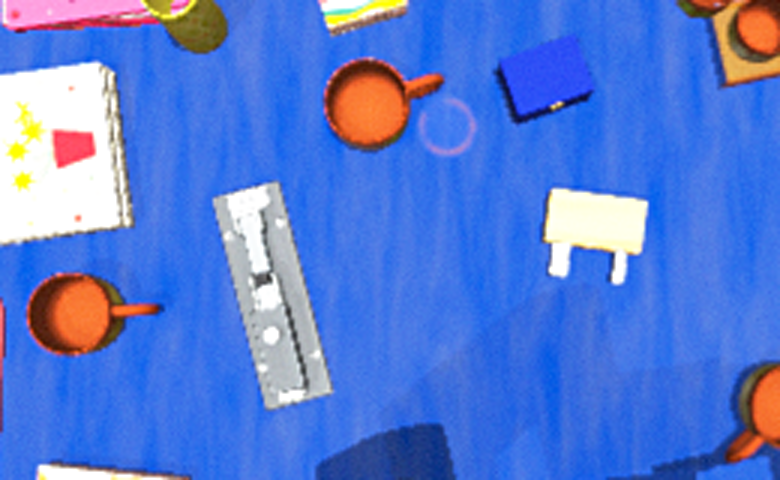

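View pics/scene0.png

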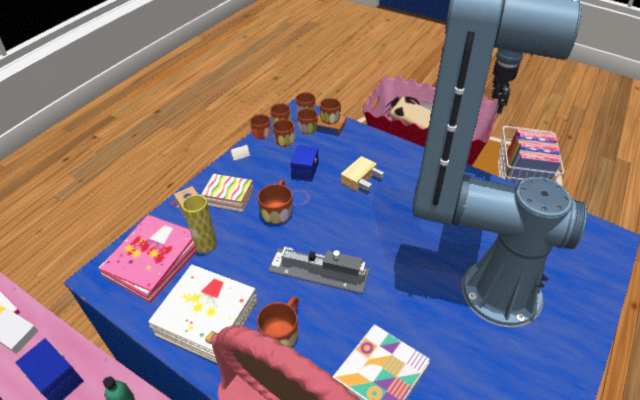

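View pics/wrist0.png

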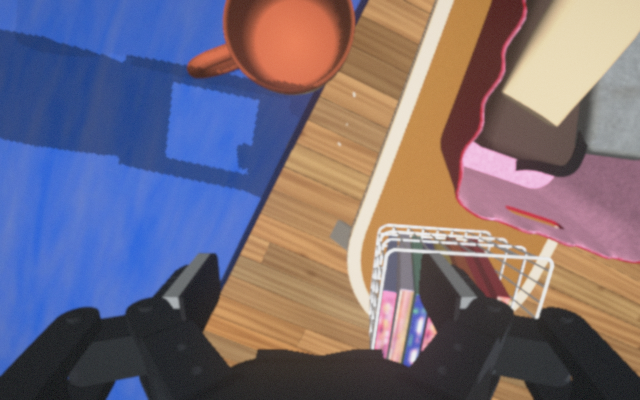

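```bash
python3 - <<'E'
from h import *
import pickle
np.set_printoptions(precision=4,suppress=True)
C=pickle.load(open('c0.pkl','rb'))
t=C['top'];z=lambda x,y:(170+x/3-.33,110+y/3-.33)
for n,p,h in [('rackTL',(552,188),.0445),('rackTR',(648,200),.0445),('rackBL',(543,241),.0445),('rackBR',(639,253),.0445),
 ('stripLtip',(559,276),.036),('stripRtip',(618,282),.036),('base1',(212,197),.008),('base2',(276,182),.008),('base3',(332,392),.008),('base4',(267,408),.008),('knob',(271,335),.1),
 ('mugL',(77,315),.08),('mughandle',(158,308),.05),('mugback',(367,105),.08),('mbh',(442,80),.05),('box',(547,80),.072)]:
    print(n,atz(t,z(*p),h))
s=C['scene'];zs=lambda x,y:(235+x/3-.33,135+y/3-.33)
for n,p,h in [('base1',(102,405),.008),('base4',(385,472),.008),('base3',(405,402),.008),('knob',(304,353),.1)]: print(n,atz(s,zs(*p),h))
E
```

```text
rackTL [ 0.6235 -0.1546  0.0445]
rackTR [ 0.6079 -0.2758  0.0445]
rackBL [ 0.5563 -0.1428  0.0445]
rackBR [ 0.5409 -0.2636  0.0445]
stripLtip [ 0.5124 -0.1634  0.036 ]
stripRtip [ 0.5046 -0.238   0.036 ]
base1 [0.6169 0.2832 0.008 ]
base2 [0.6363 0.2003 0.008 ]
base3 [0.365  0.1266 0.008 ]
base4 [0.3448 0.2099 0.008 ]
knob [0.4395 0.1914 0.1   ]
mugL [0.4643 0.4323 0.08  ]
mughandle [0.4729 0.3408 0.05  ]
mugback [0.7235 0.0773 0.08  ]
mbh [ 0.7609 -0.0157  0.05  ]
box [ 0.7559 -0.1469  0.072 ]
base1 [0.6132 0.2822 0.008 ]
base4 [0.3408 0.2094 0.008 ]
base3 [0.3627 0.1275 0.008 ]
knob [0.4411 0.1898 0.1   ]
```

```bash
cat >> h.py <<'E'
def plan(pos,yaw,grip,maxmm=38,maxdeg=6.5,show=True):
    """rows from present pose to tool-down pose at pos, yaw (deg, tool x heading)"""
    o=get_obs();w,x,y,z=o['eef_rot'];R0=R.from_quat([x,y,z,w]);p0=np.array(o['eef_pos'])
    a=np.radians(yaw);R1=R.from_matrix(np.array([[np.cos(a),np.sin(a),0],[np.sin(a),-np.cos(a),0],[0,0,-1]]).T.copy().T)
    rv=(R0.inv()*R1).as_rotvec();d=np.array(pos)-p0
    n=int(max(1,np.ceil(np.linalg.norm(d)*1000/maxmm),np.ceil(np.degrees(np.linalg.norm(rv))/maxdeg)))
    rows=[]
    for i in range(n):
        Ri=R0*R.from_rotvec(rv*i/n)
        t=Ri.inv().apply(d/n)/.2; rr=np.degrees(rv/n)/60
        rows.append(' '.join(f'{v:.3f}'.rstrip('0').rstrip('.') for v in list(t)+list(rr))+f' {grip}')
    print(f't={o["time_s"]:.2f} pos',np.round(p0,4),'yaw %.2f'%np.degrees(np.arctan2(R0.as_matrix()[1,0],R0.as_matrix()[0,0])),'tilt %.2f'%np.degrees(np.arccos(-R0.as_matrix()[2,2])),'F',np.round(o['wrist_force'],1),'open %.3f'%o['opening'],'n',n)
    print('; '.join(rows))
E
python3 - <<'E'
from h import *
plan([0.5,-0.2,0.19],-8,1)
E
```

```text
t=1.50 pos [ 0.2401 -0.5225  0.2313] yaw 24.68 tilt 0.00 F [ 0.1 -0.1 -0.1] open 1.000 n 11
0.169 -0.084 0.019 -0 0 0.05 1; 0.164 -0.092 0.019 -0 0 0.05 1; 0.159 -0.101 0.019 -0 0 0.05 1; 0.154 -0.109 0.019 -0 0 0.05 1; 0.148 -0.117 0.019 -0 0 0.05 1; 0.141 -0.124 0.019 -0 0 0.05 1; 0.135 -0.131 0.019 -0 0 0.05 1; 0.128 -0.138 0.019 -0 0 0.05 1; 0.12 -0.145 0.019 -0 0 0.05 1; 0.113 -0.151 0.019 -0 0 0.05 1; 0.105 -0.156 0.019 -0 0 0.05 1
```

Emit:
arm_command(motion="0.17 -0.085 0.02 0 0 0.05 1; 0.165 -0.09 0.02 0 0 0.05 1; 0.16 -0.1 0.02 0 0 0.05 1; 0.155 -0.11 0.02 0 0 0.05 1; 0.15 -0.12 0.02 0 0 0.05 1; 0.14 -0.125 0.02 0 0 0.05 1; 0.135 -0.13 0.02 0 0 0.05 1; 0.13 -0.14 0.02 0 0 0.05 1; 0.12 -0.145 0.02 0 0 0.05 1; 0.115 -0.15 0.02 0 0 0.05 1")

```text
time_s: 2.33
eef_pos: [0.4876, -0.2281, 0.1907]
eef_rot: [0.004, 0.998, -0.066, 0.001]
wrist_force: [0.6, -0.4, -0.0]
opening: 0.999
```

```bash
python3 - <<'E'
from h import *
plan([0.5,-0.2,0.19],-8,1)
E
```

```text
t=2.33 pos [ 0.4876 -0.2281  0.1907] yaw -7.52 tilt 0.50 F [ 0.6 -0.4 -0. ] open 0.999 n 1
0.043 -0.148 0.002 0.008 -0.003 0.008 1
```

Emit:
arm_command(motion="0 0 0 0.008 0 0.008 1; 0 0 0 0 0 0 1")

```text
time_s: 2.5
eef_pos: [0.4914, -0.2209, 0.1899]
eef_rot: [-0.001, 0.998, -0.066, 0.002]
wrist_force: [0.0, -0.4, 0.1]
opening: 0.997
```

```bash
python3 - <<'E'
from h import *
import pickle
c=snap('wrist','w1');pickle.dump(c,open('w1.pkl','wb'))
for t in ['wide_strip_centre','narrow_strip_centre','rack']: print(t,[(np.round(k['box']).tolist(),round(k['conf'],2)) for k in search_frame('wrist',t)[:3]])
plan([0.5,-0.12,0.19],-8,1)
E
```

```text
wide_strip_centre [([239.0, 119.0, 265.0, 170.0], 0.78), ([1.0, 247.0, 49.0, 347.0], 0.17)]
narrow_strip_centre [([332.0, 125.0, 342.0, 165.0], 0.97), ([0.0, 246.0, 52.0, 346.0], 0.32)]
rack [([217.0, 36.0, 367.0, 127.0], 0.83), ([330.0, 124.0, 341.0, 170.0], 0.22)]
t=2.70 pos [ 0.49   -0.2234  0.1902] yaw -7.86 tilt 0.26 F [-0.2 -0.4  0.6] open 0.997 n 3
-0.007 -0.173 0.001 -0.001 -0.001 0.001 1; -0.007 -0.173 0.001 -0.001 -0.001 0.001 1; -0.007 -0.173 0 -0.001 -0.001 0.001 1
```

View pics/w1.png

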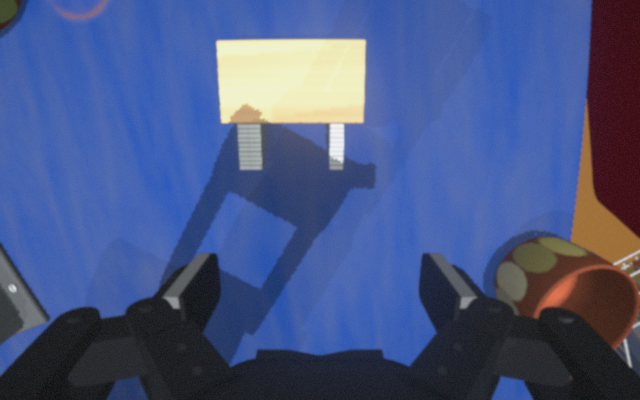

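```bash
python3 - <<'E'
from h import *
import pickle
np.set_printoptions(precision=4,suppress=True)
c=pickle.load(open('w1.pkl','rb'))
for n,p,z in [('tipL',(238.5,170),.036),('tipR',(263,170),.036),('baseL',(237,124),.036),('baseR',(262,124),.036),('ntipc',(337,169),.036),('rFL',(221,123),.0445),('rFR',(365,122),.0445),('rBL',(217,40),.0445),('rBR',(365,39),.0445)]: print(n,atz(c,p,z))
plan([0.48,-0.15,0.12],-7.8,1)
E
```

```text
tipL [ 0.5155 -0.1505  0.036 ]
tipR [ 0.5125 -0.1723  0.036 ]
baseL [ 0.5553 -0.1569  0.036 ]
baseR [ 0.5522 -0.1784  0.036 ]
ntipc [ 0.5047 -0.2377  0.036 ]
rFL [ 0.5581 -0.1457  0.0445]
rFR [ 0.5426 -0.2654  0.0445]
rBL [ 0.623  -0.1551  0.0445]
rBR [ 0.6073 -0.2722  0.0445]
t=2.70 pos [ 0.49   -0.2234  0.1902] yaw -7.86 tilt 0.26 F [-0.2 -0.4  0.6] open 0.997 n 3
-0.034 -0.119 0.117 -0.001 -0.001 -0 1; -0.034 -0.119 0.117 -0.001 -0.001 -0 1; -0.033 -0.119 0.117 -0.001 -0.001 -0 1
```

Emit:
arm_command(motion="-0.034 -0.119 0.117 0 0 0 1; -0.034 -0.119 0.117 0 0 0 1; -0.033 -0.119 0.117 0 0 0 1; 0 0 0 0 0 0 1; 0 0 0 0 0 0 1")

```text
time_s: 3.12
eef_pos: [0.4786, -0.1571, 0.1202]
eef_rot: [0.002, 0.997, -0.075, 0.005]
wrist_force: [-0.8, -0.2, 0.6]
opening: 1.004
```

```bash
python3 - <<'E'
from h import *
import pickle
c=snap('wrist','w2');pickle.dump(c,open('w2.pkl','wb'))
print(proj(c,[[.515,-.1505,.036],[.5125,-.1723,.036]]))
plan([.530,-.1635,.06],-7.6,1)
E
```

```text
[[301.7065742  158.8369441 ]
 [334.19609949 157.69391042]]
t=3.17 pos [ 0.4781 -0.1569  0.1199] yaw -8.58 tilt 0.51 F [-0.5 -0.7 -0.3] open 1.003 n 3
0.086 -0.002 0.101 0.001 -0.003 -0.005 1; 0.087 -0.002 0.1 0.001 -0.003 -0.005 1; 0.087 -0.001 0.1 0.001 -0.003 -0.005 1
```

View pics/w2.png

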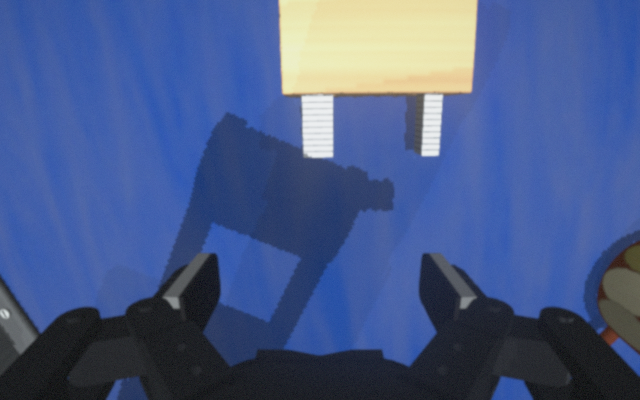

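```bash
python3 - <<'E'
from h import *
import pickle
np.set_printoptions(precision=4,suppress=True)
a=pickle.load(open('w1.pkl','rb'));b=pickle.load(open('w2.pkl','rb'))
for p,q in [((238.5,170),(302.5,158)),((263,170),(333.5,158)),((238,124),(302,95)),((221,123),(282,95)),((365,122),(473,94))]: print(tri((a,p),(b,q)), atz(b,q,.036))
E
```

```text
[ 0.5159 -0.1513  0.039 ] [ 0.5155 -0.1511  0.036 ]
[ 0.5121 -0.1719  0.0337] [ 0.5124 -0.1718  0.036 ]
[ 0.5556 -0.1575  0.0354] [ 0.556  -0.1573  0.036 ]
[ 0.5578 -0.145   0.0421] [ 0.558  -0.1445  0.036 ]
[ 0.5418 -0.2658  0.0419] [ 0.541  -0.2686  0.036 ]
```

```bash
python3 - <<'E'
from h import *
plan([.528,-.1634,.06],-7.6,0.6)
E
```

```text
t=3.17 pos [ 0.4781 -0.1569  0.1199] yaw -8.58 tilt 0.51 F [-0.5 -0.7 -0.3] open 1.003 n 3
0.083 -0.002 0.101 0.001 -0.003 -0.005 0.6; 0.083 -0.001 0.1 0.001 -0.003 -0.005 0.6; 0.084 -0.001 0.1 0.001 -0.003 -0.005 0.6
```

Emit:
arm_command(motion="0.083 -0.002 0.1 0.001 -0.003 -0.005 0.6; 0.083 -0.001 0.1 0.001 -0.003 -0.005 0.6; 0.083 -0.001 0.1 0.001 -0.003 -0.005 0.6; 0 0 0 0 0 0 0.6; 0 0 0 0 0 0 0.6")

```text
time_s: 3.58
eef_pos: [0.5326, -0.1737, 0.064]
eef_rot: [0.003, 0.997, -0.071, 0.004]
wrist_force: [-0.6, 0.3, 0.3]
opening: 0.598
```

```bash
python3 - <<'E'
from h import *
plan([.528,-.1634,.021],-7.6,0.6,20)
E
```

```text
t=3.58 pos [ 0.5326 -0.1737  0.064 ] yaw -8.10 tilt 0.55 F [-0.6  0.3  0.3] open 0.598 n 3
-0.011 -0.016 0.072 0.002 -0.003 -0.003 0.6; -0.01 -0.016 0.072 0.002 -0.003 -0.003 0.6; -0.01 -0.016 0.072 0.002 -0.003 -0.003 0.6
```

Emit:
arm_command(motion="-0.023 -0.048 0.05 0.003 -0.006 -0.005 0.6; 0 0 0 0 0 0 0.6; 0 0 0 0 0 0 0.6")

```text
time_s: 3.83
eef_pos: [0.5293, -0.1657, 0.0564]
eef_rot: [0.002, 0.998, -0.069, 0.002]
wrist_force: [-0.3, -0.2, 0.4]
opening: 0.601
```

```bash
python3 - <<'E'
from h import *
plan([.528,-.1634,.021],-7.6,0.6,20)
plan([.528,-.1634,.021],-7.6,0.6,20)
E
```

```text
t=3.83 pos [ 0.5293 -0.1657  0.0564] yaw -7.95 tilt 0.34 F [-0.3 -0.2  0.4] open 0.601 n 2
-0.004 -0.005 0.088 0.001 -0.002 -0.003 0.6; -0.004 -0.005 0.088 0.001 -0.002 -0.003 0.6
t=3.83 pos [ 0.5293 -0.1657  0.0564] yaw -7.95 tilt 0.34 F [-0.3 -0.2  0.4] open 0.601 n 2
-0.004 -0.005 0.088 0.001 -0.002 -0.003 0.6; -0.004 -0.005 0.088 0.001 -0.002 -0.003 0.6
```

Emit:
arm_command(motion="-0.005 -0.008 0.085 0.001 -0.002 -0.003 0.6; -0.003 -0.004 0.07 0.001 -0.002 -0.003 0.6; 0 0 0.02 0 0 0 0.6; 0 0 0 0 0 0 0.6")

```text
time_s: 4.17
eef_pos: [0.5289, -0.1638, 0.024]
eef_rot: [0.002, 0.998, -0.066, 0.003]
wrist_force: [0.0, 0.1, 0.2]
opening: 0.599
```

```bash
python3 - <<'E'
from h import *
c=snap('wrist','w3')
plan([.528,-.1634,.021],-7.6,0.6,20)
E
```

```text
t=4.22 pos [ 0.529  -0.1638  0.0243] yaw -7.55 tilt 0.41 F [-0.1  0.1 -0. ] open 0.603 n 1
-0.005 -0.002 0.016 0.003 -0.006 0.001 0.6
```

View pics/w3.png

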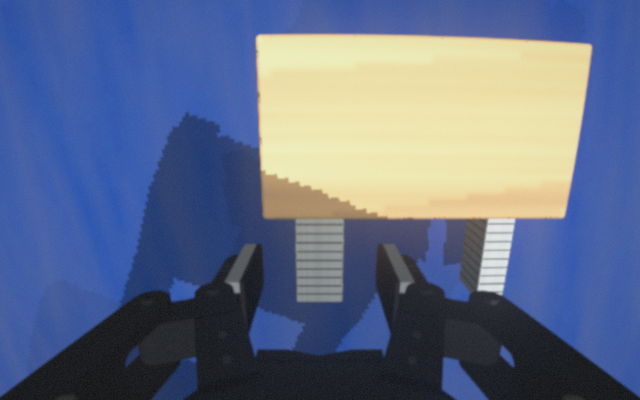

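Emit:
arm_command(motion="0 0 0.014 0.003 -0.006 0 0.6; 0 0 0 0 0 0 0; 0 0 0 0 0 0 0; 0 0 0 0 0 0 0; 0 0 0 0 0 0 0; 0 0 0 0 0 0 0; 0 0 0 0 0 0 0")

```text
time_s: 4.8
eef_pos: [0.5303, -0.1647, 0.0236]
eef_rot: [0.001, 0.998, -0.066, 0.001]
wrist_force: [0.0, -0.1, -0.8]
opening: 0.212
```

```bash
python3 - <<'E'
from h import *
plan([.439,-.1515,.0225],-7.6,0,30)
E
```

```text
t=4.80 pos [ 0.5303 -0.1647  0.0236] yaw -7.55 tilt 0.14 F [ 0.  -0.1 -0.8] open 0.212 n 4
-0.115 -0.001 0.001 0 -0.001 0 0; -0.115 -0.001 0.001 0 -0.001 0 0; -0.115 -0.001 0.001 0 -0.001 0 0; -0.115 -0.001 0.001 0 -0.001 0 0
```

Emit:
arm_command(motion="-0.06 0 0 0 0 0 0; -0.08 0 0 0 0 0 0; -0.08 0 0 0 0 0 0; -0.08 0 0 0 0 0 0")

```text
time_s: 5.13
eef_pos: [0.4723, -0.1577, 0.0241]
eef_rot: [0.002, 0.998, -0.065, 0.003]
wrist_force: [0.5, -0.7, -0.8]
opening: 0.216
```

```bash
python3 - <<'E'
from h import *
c=snap('wrist','w4')
plan([.439,-.1515,.0236],-7.6,0,30)
E
```

```text
t=5.18 pos [ 0.4689 -0.1563  0.0231] yaw -7.47 tilt 0.14 F [-0.1  1.9 -2.9] open 0.214 n 2
-0.076 -0.002 -0.001 0.001 -0.001 0.001 0; -0.076 -0.002 -0.001 0.001 -0.001 0.001 0
```

View pics/w4.png

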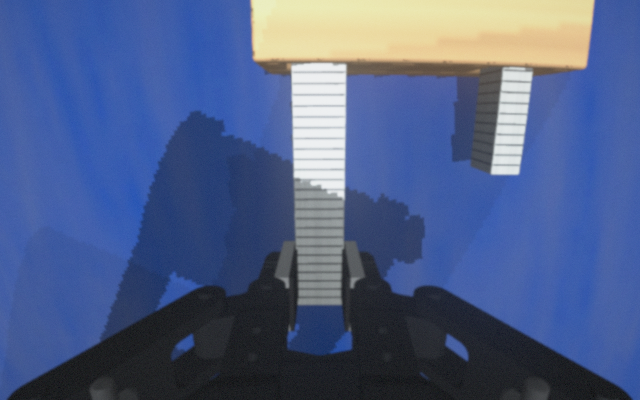

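Emit:
arm_command(motion="-0.08 0 0 0 0 0 0; -0.07 0 0 0 0 0 0; -0.05 0 0 0 0 0 0; 0 0 0 0 0 0 0; 0 0 0 0 0 0 0")

```text
time_s: 5.6
eef_pos: [0.4282, -0.151, 0.0234]
eef_rot: [0.001, 0.998, -0.066, 0.002]
wrist_force: [-0.1, -0.0, -1.6]
opening: 0.216
```

```bash
python3 - <<'E'
from h import *
c=snap('wrist','w5')
c=snap('scene','s5');cv2.imwrite('pics/s5z.png',cv2.resize(c['img'][110:260,300:500,::-1],None,fx=4,fy=4,interpolation=2))
plan([.437,-.1515,.0075],-7.6,0,30)
E
```

```text
t=5.70 pos [ 0.4286 -0.1511  0.0234] yaw -7.51 tilt 0.22 F [-0.2 -0.3 -0.6] open 0.214 n 1
0.042 -0.004 0.08 0.002 -0.003 0.001 0
```

View pics/w5.png

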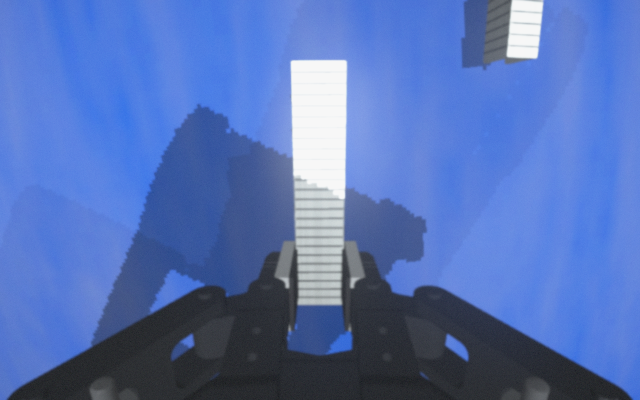

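View pics/s5z.png

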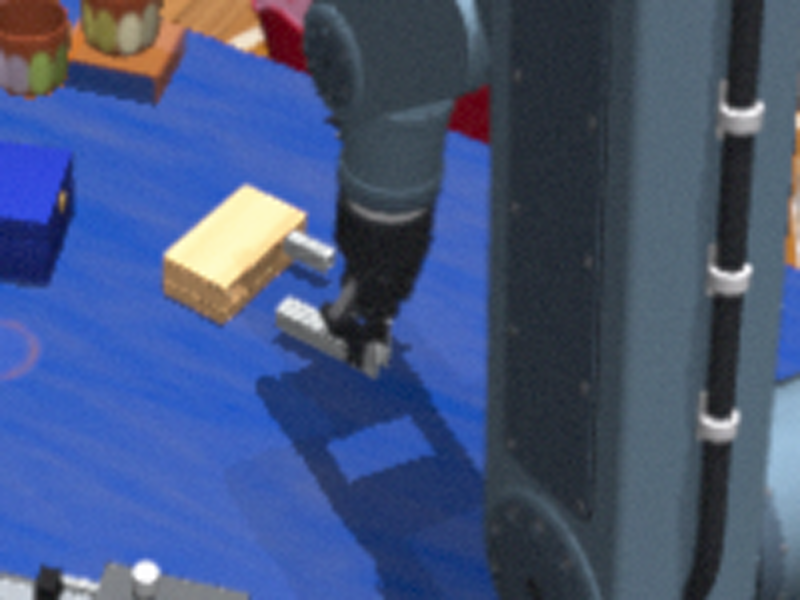

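Emit:
arm_command(motion="0 0 0.04 0.002 -0.003 0 0; 0 0 0.03 0 0 0 0; 0 0 0.01 0 0 0 0; 0 0 0 0 0 0 0")

```text
time_s: 6.03
eef_pos: [0.4314, -0.1523, 0.0071]
eef_rot: [0.0, 0.998, -0.065, 0.001]
wrist_force: [-8.0, 3.0, 23.1]
opening: 0.215
```

Emit:
arm_command(motion="0 0 -0.003 0 0 0 0; 0 0 0 0 0 0 0.6; 0 0 0 0 0 0 0.6; 0 0 0 0 0 0 0.6; 0 0 0 0 0 0 0.6; 0 0 -0.1 0 0 0 0.6; 0 0 -0.17 0 0 0 0.6; 0 0 0 0 0 0 0.6; 0 0 0 0 0 0 0.6")

```text
time_s: 6.78
eef_pos: [0.431, -0.1516, 0.0608]
eef_rot: [-0.001, 0.998, -0.065, -0.001]
wrist_force: [-0.2, 0.1, -0.4]
opening: 0.602
```

```bash
python3 - <<'E'
from h import *
import pickle
c=snap('wrist','w6');pickle.dump(c,open('w6.pkl','wb'))
plan([.478,-.158,.06],-7.6,0.6,30)
E
```

```text
t=6.83 pos [ 0.4317 -0.1521  0.0611] yaw -7.44 tilt 0.10 F [ 0.  -0.4 -0.5] open 0.605 n 2
0.117 -0 0.003 -0.001 0.001 0.001 0.6; 0.117 -0.001 0.003 -0.001 0.001 0.001 0.6
```

View pics/w6.png

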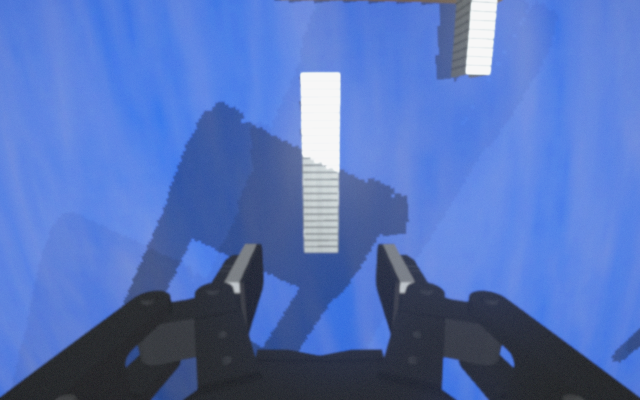

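```bash
python3 - <<'E'
from h import *
import pickle
np.set_printoptions(precision=4,suppress=True)
c=pickle.load(open('w6.pkl','rb'))
P=[atz(c,p,.02) for p in [(301,72),(340.5,72),(303.5,252),(338.5,252)]];print(np.array(P))
a=(P[0]+P[1])/2;b=(P[2]+P[3])/2;print((a+b)/2,np.linalg.norm(a-b),np.degrees(np.arctan2(*(a-b)[1::-1])))
E
```

```text
[[ 0.5171 -0.153   0.02  ]
 [ 0.5144 -0.1731  0.02  ]
 [ 0.4178 -0.1401  0.02  ]
 [ 0.4152 -0.1606  0.02  ]]
[ 0.4661 -0.1567  0.02  ] 0.10005946167879362 -7.279806237145376
```

Emit:
arm_command(motion="0.09 0 0.05 0 0 0 0.6; 0.085 0 0.06 0 0 0 0.6; 0 0 0 0 0 0 0.6; 0 0 0 0 0 0 0.6")

```text
time_s: 7.17
eef_pos: [0.4664, -0.1563, 0.0365]
eef_rot: [-0.001, 0.998, -0.065, -0.001]
wrist_force: [-0.4, 0.8, 0.0]
opening: 0.605
```

```bash
python3 - <<'E'
from h import *
plan([.4661,-.1567,.006],-7.4,0.6,20)
E
```

```text
t=7.17 pos [ 0.4664 -0.1563  0.0365] yaw -7.46 tilt 0.19 F [-0.4  0.8  0. ] open 0.605 n 2
-0 0.001 0.076 -0.001 0.001 -0.001 0.6; -0.001 0.001 0.076 -0.001 0.001 -0.001 0.6
```

Emit:
arm_command(motion="0 0 0.07 0 0 0 0.6; 0 0 0.06 0 0 0 0.6; 0 0 0.02 0 0 0 0.6; 0 0 0 0 0 0 0.6; 0 0 0 0 0 0 0.6")

```text
time_s: 7.58
eef_pos: [0.4626, -0.1548, 0.0046]
eef_rot: [-0.002, 0.998, -0.065, -0.004]
wrist_force: [-0.4, -0.8, -0.2]
opening: 0.6
```

```bash
python3 - <<'E'
from h import *
plan([.4661,-.1567,.006],-7.4,0.6,20)
E
```

```text
t=7.58 pos [ 0.4626 -0.1548  0.0046] yaw -7.42 tilt 0.49 F [-0.4 -0.8 -0.2] open 0.600 n 1
0.019 0.007 -0.007 -0.003 0.007 -0 0.6
```

Emit:
arm_command(motion="0.018 0.007 -0.008 -0.003 0.007 0 0.6; 0 0 0 0 0 0 0.6; 0 0 0 0 0 0 0.6")

```text
time_s: 7.83
eef_pos: [0.4663, -0.1571, 0.0077]
eef_rot: [0.0, 0.998, -0.065, 0.001]
wrist_force: [-0.4, 0.4, -0.7]
opening: 0.598
```

```bash
python3 - <<'E'
from h import *
plan([.4661,-.1567,.006],-7.4,0.6,20)
E
```

```text
t=7.83 pos [ 0.4663 -0.1571  0.0077] yaw -7.43 tilt 0.08 F [-0.4  0.4 -0.7] open 0.598 n 1
-0.001 -0.002 0.008 0 -0.001 -0.001 0.6
```

Emit:
arm_command(motion="0 0 0 0 0 0 0; 0 0 0 0 0 0 0; 0 0 0 0 0 0 0; 0 0 0 0 0 0 0; 0 0 0 0 0 0 0; 0 0 -0.1 0 0 0 0; 0 0 -0.15 0 0 0 0; 0 0 -0.15 0 0 0 0")

```text
time_s: 8.5
eef_pos: [0.4617, -0.1543, 0.0846]
eef_rot: [-0.003, 0.998, -0.065, -0.005]
wrist_force: [0.6, -0.2, -0.9]
opening: 0.215
```

```bash
python3 - <<'E'
from h import *
c=snap('wrist','w7')
plan([.45,.06,.2],15,0,30)
E
```

```text
t=8.55 pos [ 0.4652 -0.1563  0.0906] yaw -7.42 tilt 0.14 F [4.5 0.2 2.2] open 0.219 n 9
-0.024 -0.118 -0.061 -0 0 -0.042 0; -0.019 -0.119 -0.061 -0 0 -0.042 0; -0.014 -0.12 -0.061 -0 0 -0.042 0; -0.008 -0.12 -0.061 -0 0 -0.042 0; -0.003 -0.12 -0.061 -0 0 -0.042 0; 0.002 -0.12 -0.061 -0 0 -0.042 0; 0.007 -0.12 -0.061 -0 0 -0.042 0; 0.013 -0.12 -0.061 -0 0 -0.042 0; 0.018 -0.119 -0.061 -0 0 -0.042 0
```

View pics/w7.png

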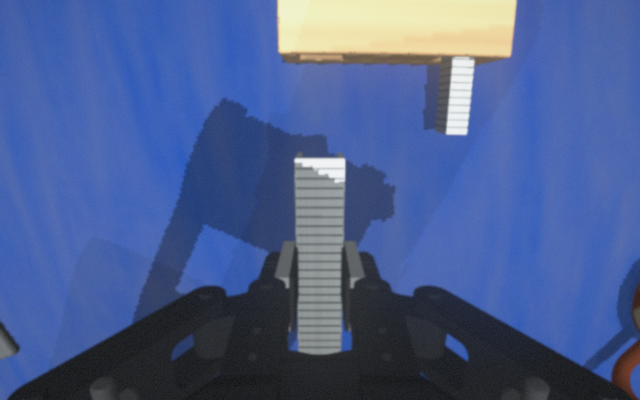

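Emit:
arm_command(motion="-0.024 -0.12 -0.06 0 0 -0.042 0; -0.02 -0.12 -0.06 0 0 -0.042 0; -0.015 -0.12 -0.06 0 0 -0.042 0; -0.01 -0.12 -0.06 0 0 -0.042 0; 0 -0.12 -0.06 0 0 -0.042 0; 0 -0.12 -0.06 0 0 -0.042 0; 0.007 -0.12 -0.06 0 0 -0.042 0; 0.013 -0.12 -0.06 0 0 -0.042 0; 0.018 -0.12 -0.06 0 0 -0.042 0; 0 0 0 0 0 0 0")

```text
time_s: 9.38
eef_pos: [0.448, 0.0677, 0.2051]
eef_rot: [0.001, 0.99, 0.14, 0.003]
wrist_force: [0.5, -0.6, -0.4]
opening: 0.213
```

Emit:
arm_command(motion="0 0 0 0 0 0 0; 0 0 0 0 0 0 0")

```text
time_s: 9.55
eef_pos: [0.4479, 0.0686, 0.2051]
eef_rot: [0.001, 0.99, 0.141, 0.003]
wrist_force: [0.7, 0.2, -1.9]
opening: 0.212
```

```bash
python3 - <<'E'
from h import *
import pickle
c=snap('wrist','w8');pickle.dump(c,open('w8.pkl','wb'))
plan([.48,.13,.16],15,0,30)
E
```

```text
t=9.60 pos [0.4478 0.0682 0.2047] yaw 16.19 tilt 0.33 F [-0.2 -0.5 -1.6] open 0.211 n 3
0.08 -0.084 0.075 0.001 -0.002 0.007 0; 0.079 -0.085 0.075 0.001 -0.002 0.007 0; 0.079 -0.085 0.075 0.001 -0.002 0.007 0
```

View pics/w8.png

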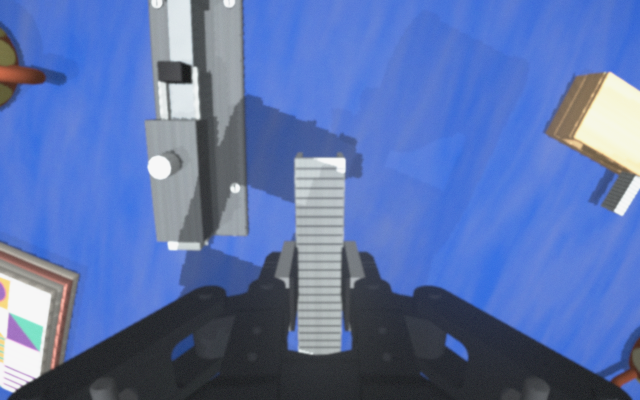

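Emit:
arm_command(motion="0.14 -0.08 0 0 0 -0.005 0; 0.14 -0.08 0 0 0 -0.005 0; 0.13 -0.07 0 0 0 -0.005 0; 0 0 0 0 0 0 0; 0 0 0 0 0 0 0; 0 0 0 0 0 0 0")

```text
time_s: 10.1
eef_pos: [0.5148, 0.1311, 0.1987]
eef_rot: [0.001, 0.99, 0.142, -0.002]
wrist_force: [-0.7, -0.7, -1.2]
opening: 0.216
```

```bash
python3 - <<'E'
from h import *
import pickle
c=snap('wrist','w9');pickle.dump(c,open('w9.pkl','wb'))
for t in ['cover_knob','follower','stapler']: print(t,[(np.round(k['box']).tolist(),round(k['conf'],2)) for k in search_frame('wrist',t)[:3]])
plan([.5,.13,.16],15,0,30)
E
```

```text
cover_knob [([206.0, 210.0, 259.0, 295.0], 0.78), ([606.0, 2.0, 640.0, 58.0], 0.71)]
follower [([212.0, 160.0, 245.0, 183.0], 0.97), ([606.0, 0.0, 640.0, 58.0], 0.53), ([204.0, 212.0, 259.0, 296.0], 0.18)]
stapler []
t=10.30 pos [0.5146 0.1311 0.1996] yaw 16.36 tilt 0.21 F [ 0.5 -0.7 -1. ] open 0.220 n 2
-0.035 -0.008 0.099 0.001 0.001 0.011 0; -0.036 -0.007 0.099 0.001 0.001 0.011 0
```

View pics/w9.png

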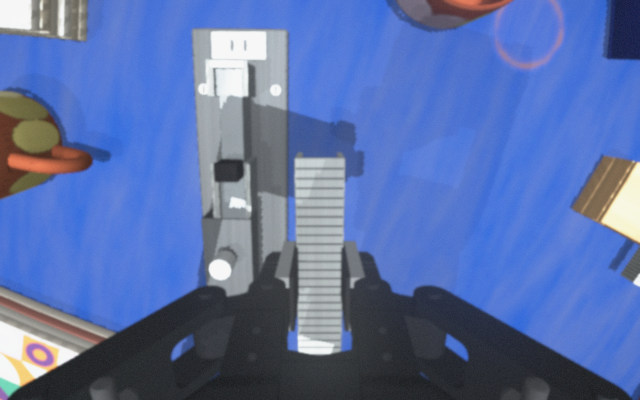

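```bash
python3 - <<'E'
import cv2
a=cv2.imread('pics/w8.png');b=cv2.imread('pics/w9.png')
cv2.imwrite('pics/w8z.png',cv2.resize(a[0:125,130:260],None,fx=4.6,fy=4.6,interpolation=2))
cv2.imwrite('pics/w9z.png',cv2.resize(b[20:300,180:300],None,fx=4,fy=4,interpolation=2)[:600])
cv2.imwrite('pics/w9y.png',cv2.resize(b[150:300,180:300],None,fx=4,fy=4,interpolation=2)[:600])
E
```

```text
(no output)
```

View pics/w9z.png

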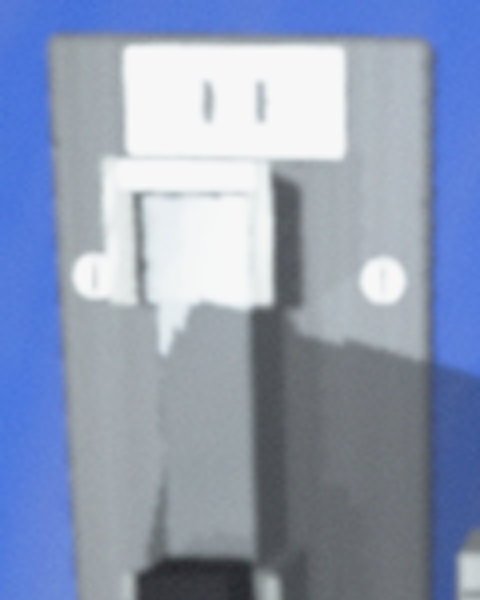

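View pics/w9y.png

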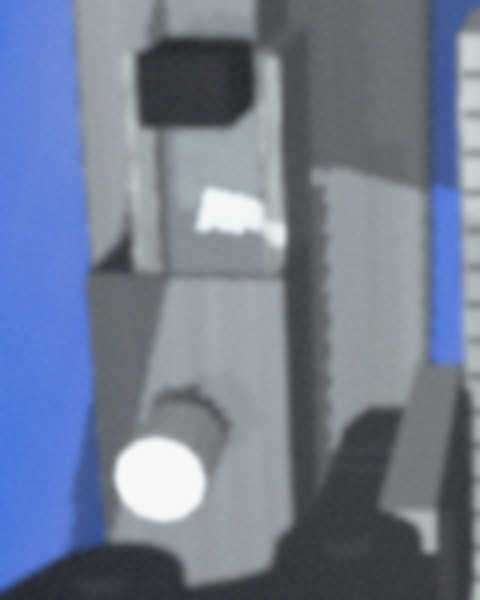

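View pics/w8z.png

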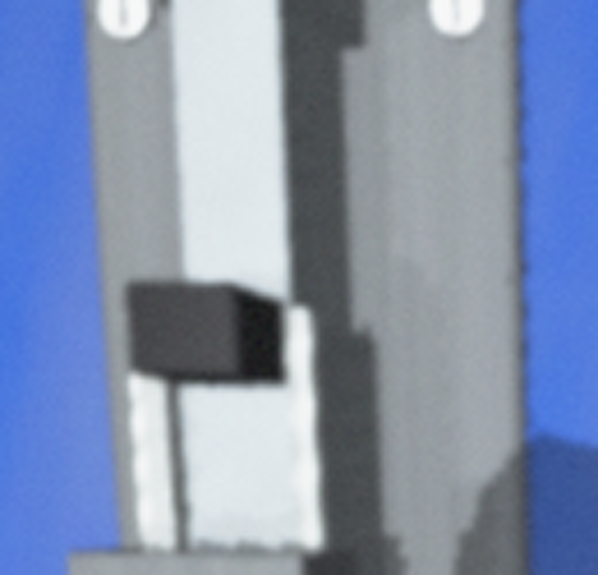

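```bash
cat > fit.py <<'E'
from h import *
import pickle
from scipy.optimize import least_squares
np.set_printoptions(precision=4,suppress=True)
a=pickle.load(open('w8.pkl','rb'));b=pickle.load(open('w9.pkl','rb'))
z9=lambda x,y:(180+x/4-.4,20+y/4-.4)
y9=lambda x,y:(180+x/4-.4,150+y/4-.4)
z8=lambda x,y:(130+x/4.6-.4,y/4.6-.4)
N=None
F=[('9noseInTop',b,z9(200,193),.055,.05,N),('9noseOut',b,z9(190,157),.055,.056,N),('9lipendL',b,z9(110,305),.053,.028,.0165),('9lipendR',b,z9(273,305),.053,.028,-.0165),
('9lipL',b,z9(105,200),.053,N,.0165),('9lipR',b,z9(272,200),.053,N,-.0165),('9floorL',b,z9(163,420),.045,N,.01),('9floorR',b,z9(252,420),.045,N,-.01),
('9baseL',b,z9(55,150),.008,N,.045),('9baseL2',b,z9(77,590),.008,N,.045),('9baseR',b,z9(432,150),.008,N,-.045),('9baseR2',b,z9(430,590),.008,N,-.045),
('9knob',b,y9(160,478),.102,-.115,0),('9coverF',b,y9(200,272),.077,-.081,N),('9foll',b,y9(195,70),.071,-.025,N),
('8lipL',b and a,z8(128,390),.053,N,.0165),('8lipL2',a,z8(138,540),.053,N,.0165),('8lipR',a,z8(311,320),.053,-.028,-.0165),('8lipR2',a,z8(322,540),.053,N,-.0165),
('8flL',a,z8(175,50),.045,N,.01),('8flL2',a,z8(182,250),.045,N,.01),('8flR',a,z8(283,20),.045,N,-.01),('8flR2',a,z8(290,270),.045,N,-.01),
('8foll',a,z8(180,283),.071,-.025,N),('8bL',a,z8(88,50),.008,N,.045),('8bL2',a,z8(107,300),.008,N,.045),('8bR',a,z8(517,50),.008,N,-.045),('8bR2',a,z8(524,400),.008,N,-.045),
('8knob',a,(160,167),.102,-.115,0),('8coverF',a,(175,120),.077,-.081,N)]
P=[atz(f[1],f[2],f[3]) for f in F]
def res(v,raw=False):
    c,s=np.cos(v[2]),np.sin(v[2]);r=[]
    for f,p in zip(F,P):
        d=p[:2]-v[:2];X=c*d[0]+s*d[1];Y=-s*d[0]+c*d[1]
        r.append([X-f[4] if f[4] is not N else 0,Y-f[5] if f[5] is not N else 0])
    return np.array(r)*1000 if raw else np.array(r).ravel()*1000
if __name__=='__main__':
    s=least_squares(res,[.55,.22,.26],loss='soft_l1');v=s.x
    print(v,np.degrees(v[2]))
    for f,r in zip(F,res(v,True)): print(f[0],np.round(r,1))
    print('knobtri',tri((a,(160,167)),(b,y9(160,478))))
E
python3 fit.py
```

```text
[0.5412 0.2176 0.2582] 14.79613523656628
9noseInTop [-0.8  0. ]
9noseOut [0.1 0. ]
9lipendL [-0.8  1.1]
9lipendR [-0.3  0.3]
9lipL [0.  1.2]
9lipR [0.  0.1]
9floorL [ 0.  -0.2]
9floorR [0.  0.4]
9baseL [ 0.  -1.5]
9baseL2 [ 0. -1.]
9baseR [0.  0.3]
9baseR2 [0.  0.2]
9knob [10.7 -0.1]
9coverF [11.1  0. ]
9foll [-3.8  0. ]
8lipL [0.  2.2]
8lipL2 [0.  2.4]
8lipR [-2.   0.2]
8lipR2 [0.  0.2]
8flL [ 0.  -0.3]
8flL2 [0.  0.3]
8flR [ 0.  -0.5]
8flR2 [0. 0.]
8foll [-0.9  0. ]
8bL [ 0.  -1.4]
8bL2 [ 0.  -2.2]
8bR [ 0.  -0.1]
8bR2 [ 0.  -0.3]
8knob [10.4 -0.9]
8coverF [9.9 0. ]
knobtri [0.4396 0.1909 0.1003]
```

```bash
python3 - <<'E'
from fit import *
o=get_obs();w,x,y,z=o['eef_rot'];E=R.from_quat([x,y,z,w]);p0=np.array(o['eef_pos'])
for p in [(295.5,157.5),(344.5,157.5),(298.5,354),(340,354)]:
    q=atz(b,p,p0[2]+.0123); print(E.inv().apply(q-p0))
s=np.array([.5412,.2176]);u=np.array([np.cos(.2582),np.sin(.2582)])
for X in (.032,-.002): print(X,s+u*X)
plan([*(s+u*.032),.13],14.8,0,30)
E
```

```text
[ 0.0496 -0.0093 -0.0125]
[ 0.0496  0.0095 -0.0124]
[-0.0415 -0.0097 -0.0122]
[-0.0415  0.0095 -0.0122]
0.032 [0.5721 0.2258]
-0.002 [0.5393 0.2171]
t=10.30 pos [0.5146 0.1311 0.1996] yaw 16.36 tilt 0.21 F [ 0.5 -0.7 -1. ] open 0.220 n 5
0.082 -0.075 0.069 0 0.001 0.005 0; 0.082 -0.075 0.069 0 0.001 0.005 0; 0.081 -0.076 0.069 0 0.001 0.005 0; 0.081 -0.076 0.069 0 0.001 0.005 0; 0.08 -0.076 0.069 0 0.001 0.005 0
```

Emit:
arm_command(motion="0.08 -0.075 0.06 0 0 0.005 0; 0.08 -0.075 0.06 0 0 0.005 0; 0.08 -0.075 0.06 0 0 0.005 0; 0.08 -0.075 0.06 0 0 0.005 0; 0.08 -0.075 0.06 0 0 0.005 0; 0 0 0 0 0 0 0; 0 0 0 0 0 0 0")

```text
time_s: 10.88
eef_pos: [0.5739, 0.2234, 0.1402]
eef_rot: [0.002, 0.992, 0.125, 0.002]
wrist_force: [-0.2, -0.4, -0.5]
opening: 0.212
```

```bash
python3 - <<'E'
from h import *
plan([.5721,.2258,.068],14.8,0,30)
E
```

```text
t=10.88 pos [0.5739 0.2234 0.1402] yaw 14.34 tilt 0.32 F [-0.2 -0.4 -0.5] open 0.212 n 3
-0.002 -0.005 0.12 0.002 -0.001 -0.003 0; -0.002 -0.005 0.12 0.002 -0.001 -0.003 0; -0.002 -0.005 0.12 0.002 -0.001 -0.003 0
```

Emit:
arm_command(motion="-0.003 -0.006 0.11 0.002 -0.001 -0.003 0; -0.003 -0.006 0.11 0.002 -0.001 -0.003 0; -0.003 -0.006 0.1 0.002 -0.001 -0.003 0; 0 0 0 0 0 0 0; 0 0 0 0 0 0 0")

```text
time_s: 11.3
eef_pos: [0.5724, 0.2226, 0.0798]
eef_rot: [-0.0, 0.992, 0.129, 0.003]
wrist_force: [0.5, -0.4, 0.5]
opening: 0.213
```

```bash
python3 - <<'E'
from h import *
import pickle
c=snap('wrist','w10');pickle.dump(c,open('w10.pkl','wb'))
d=snap('scene','s10');cv2.imwrite('pics/s10z.png',cv2.resize(d['img'][200:300,250:380,::-1],None,fx=6,fy=6,interpolation=2))
plan([.5721,.2258,.066],14.8,0,30)
E
```

```text
t=11.40 pos [0.5727 0.2228 0.0803] yaw 14.78 tilt 0.37 F [-0.3 -0.7 -0.7] open 0.209 n 1
0.001 -0.015 0.072 0 -0.006 -0 0
```

View pics/w10.png

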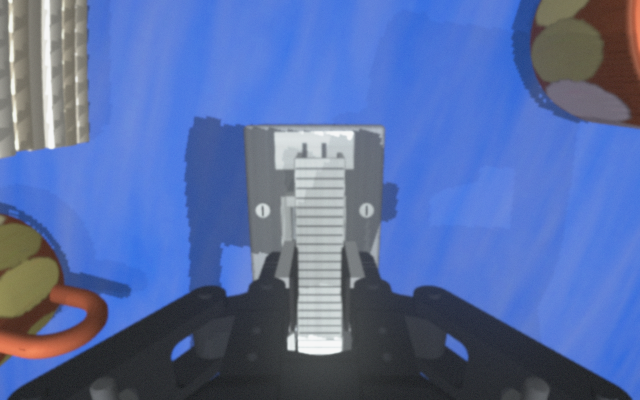

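View pics/s10z.png

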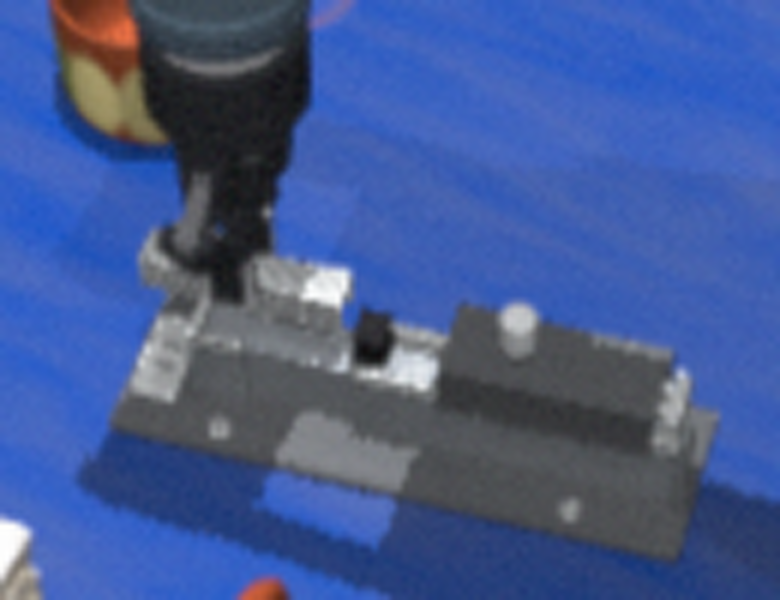

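Emit:
arm_command(motion="0.001 -0.016 0.06 0 -0.006 0 0; 0 0 0.005 0 0 0 0; 0 0 0 0 0 0 0; 0 0 0 0 0 0 0")

```text
time_s: 11.73
eef_pos: [0.5749, 0.2261, 0.071]
eef_rot: [-0.0, 0.992, 0.128, 0.003]
wrist_force: [0.2, -0.1, -1.2]
opening: 0.213
```

```bash
python3 - <<'E'
from h import *
plan([.5721,.2258,.066],14.8,0,30)
E
```

```text
t=11.73 pos [0.5749 0.2261 0.071 ] yaw 14.74 tilt 0.39 F [ 0.2 -0.1 -1.2] open 0.213 n 1
-0.014 -0.002 0.025 0.001 -0.007 -0.001 0
```

Emit:
arm_command(motion="-0.014 -0.002 0.025 0.001 -0.007 0 0; -0.02 0 0.003 0 0 0 0; -0.03 0 0 0 0 0 0; 0 0 0 0 0 0 0")

```text
time_s: 12.07
eef_pos: [0.5632, 0.2235, 0.0662]
eef_rot: [-0.0, 0.992, 0.128, 0.001]
wrist_force: [3.0, 0.9, -0.4]
opening: 0.213
```

```bash
python3 - <<'E'
from h import *
plan([.5388,.2170,.066],14.8,0,30)
E
```

```text
t=12.07 pos [0.5632 0.2235 0.0662] yaw 14.77 tilt 0.16 F [ 3.   0.9 -0.4] open 0.213 n 1
-0.126 0 0 -0 -0.003 -0.001 0
```

Emit:
arm_command(motion="-0.05 0 0 0 -0.003 0 0; -0.05 0 0 0 0 0 0; -0.03 0 0 0 0 0 0; 0 0 0 0 0 0 0; 0 0 0 0 0 0 0")

```text
time_s: 12.48
eef_pos: [0.5405, 0.2172, 0.0681]
eef_rot: [-0.001, 0.992, 0.128, 0.006]
wrist_force: [4.0, 1.0, -3.7]
opening: 0.213
```

```bash
python3 - <<'E'
from h import *
plan([.5388,.2170,.066],14.8,0,30)
d=snap('scene','s11');cv2.imwrite('pics/s11z.png',cv2.resize(d['img'][200:300,250:380,::-1],None,fx=6,fy=6,interpolation=2))
d=snap('wrist','w11')
E
```

```text
t=12.48 pos [0.5405 0.2172 0.0681] yaw 14.73 tilt 0.64 F [ 4.   1.  -3.7] open 0.213 n 1
-0.008 -0.001 0.011 0 -0.011 -0.001 0
```

View pics/s11z.png

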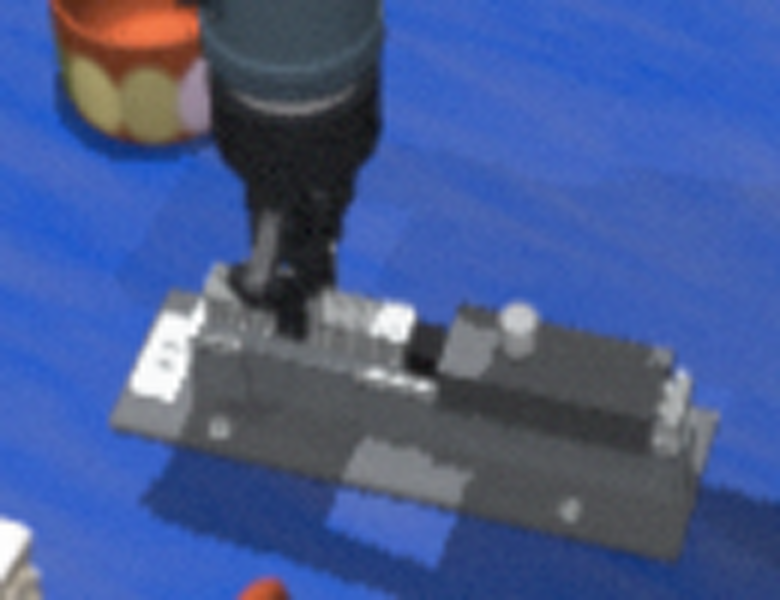

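View pics/w11.png

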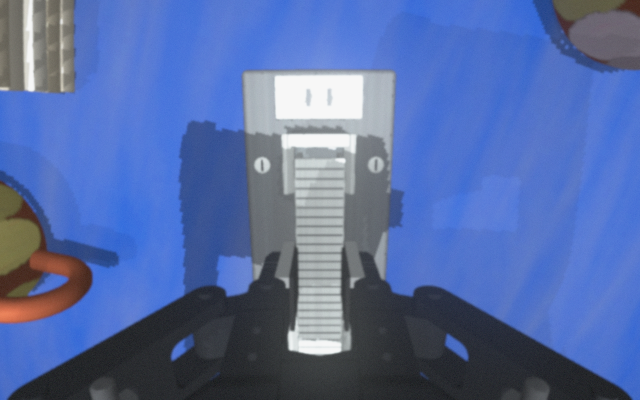

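Emit:
arm_command(motion="-0.02 -0.001 0.011 0 -0.011 0 0; 0 0 0 0 0 0 0; 0 0 0 0 0 0 0")

```text
time_s: 12.83
eef_pos: [0.5391, 0.2168, 0.0672]
eef_rot: [0.0, 0.992, 0.128, 0.002]
wrist_force: [4.9, 1.3, -3.1]
opening: 0.215
```

```bash
python3 - <<'E'
from h import *
plan([.5376,.2167,.053],14.8,0,30)
E
```

```text
t=12.83 pos [0.5391 0.2168 0.0672] yaw 14.72 tilt 0.19 F [ 4.9  1.3 -3.1] open 0.215 n 1
-0.008 -0.001 0.071 0 -0.003 -0.001 0
```

Emit:
arm_command(motion="-0.012 -0.001 0.02 0 -0.004 0 0; -0.005 0 0.025 0 0 0 0; -0.003 0 0.015 0 0 0 0; 0 0 0 0 0 0 0")

```text
time_s: 13.17
eef_pos: [0.5382, 0.2165, 0.0565]
eef_rot: [0.0, 0.992, 0.128, 0.002]
wrist_force: [4.1, 2.3, 0.8]
opening: 0.215
```

```bash
python3 - <<'E'
from h import *
plan([.5376,.2167,.0527],14.8,0,30)
d=snap('wrist','w12')
E
```

```text
t=13.17 pos [0.5382 0.2165 0.0565] yaw 14.72 tilt 0.28 F [4.1 2.3 0.8] open 0.215 n 1
-0.003 -0.002 0.019 0.001 -0.005 -0.001 0
```

View pics/w12.png

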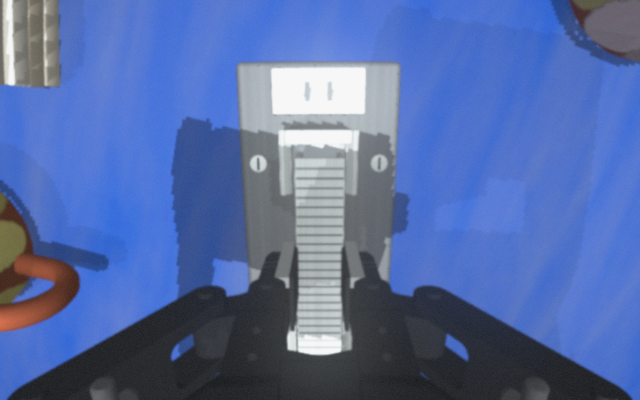

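Emit:
arm_command(motion="-0.003 -0.002 0.018 0 -0.005 0 0; 0 0 0.006 0 0 0 0; 0 0 0 0 0 0 0")

```text
time_s: 13.47
eef_pos: [0.5385, 0.2168, 0.0546]
eef_rot: [0.001, 0.992, 0.128, 0.0]
wrist_force: [4.7, 1.1, -3.1]
opening: 0.212
```

```bash
python3 - <<'E'
from h import *
plan([.5376,.2167,.0527],14.8,0,30)
E
```

```text
t=13.47 pos [0.5385 0.2168 0.0546] yaw 14.74 tilt 0.09 F [ 4.7  1.1 -3.1] open 0.212 n 1
-0.005 -0.001 0.009 0.001 -0 -0.001 0
```

Emit:
arm_command(motion="-0.003 0 0.012 0 0 0 0; 0 0 0.008 0 0 0 0; 0 0 0 0 0 0 0")

```text
time_s: 13.72
eef_pos: [0.5388, 0.2169, 0.0546]
eef_rot: [0.001, 0.992, 0.129, 0.001]
wrist_force: [4.6, 1.0, -2.9]
opening: 0.211
```

```bash
python3 - <<'E'
from h import *
plan([.5376,.2167,.0527],14.8,0,30)
E
```

```text
t=13.72 pos [0.5388 0.2169 0.0546] yaw 14.78 tilt 0.13 F [ 4.6  1.  -2.9] open 0.211 n 1
-0.006 -0 0.01 0.002 -0.001 -0 0
```

Emit:
arm_command(motion="-0.004 0 0.02 0 0 0 0; 0 0 0.015 0 0 0 0")

```text
time_s: 13.88
eef_pos: [0.5392, 0.217, 0.0542]
eef_rot: [0.001, 0.992, 0.129, 0.001]
wrist_force: [-10.5, -4.4, 30.3]
opening: 0.214
```

Emit:
arm_command(motion="0 0 0 0 0 0 0; 0 0 0 0 0 0 0")

```text
time_s: 14.05
eef_pos: [0.5394, 0.2172, 0.0552]
eef_rot: [0.001, 0.992, 0.129, 0.001]
wrist_force: [4.2, 1.0, -2.7]
opening: 0.211
```

```bash
python3 - <<'E'
from h import *
plan([.5376,.2167,.0527],14.8,0,30)
d=snap('wrist','w13')
d=snap('scene','s13');cv2.imwrite('pics/s13z.png',cv2.resize(d['img'][220:300,260:380,::-1],None,fx=6,fy=6,interpolation=2))
E
```

```text
t=14.05 pos [0.5394 0.2172 0.0552] yaw 14.84 tilt 0.22 F [ 4.2  1.  -2.7] open 0.211 n 1
-0.009 -0 0.012 0.003 -0.002 0.001 0
```

View pics/w13.png

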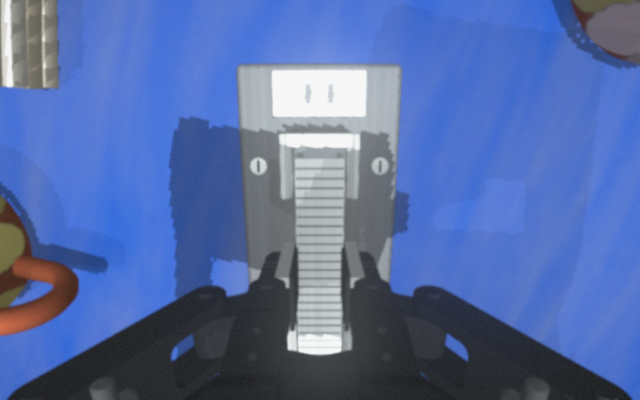

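View pics/s13z.png

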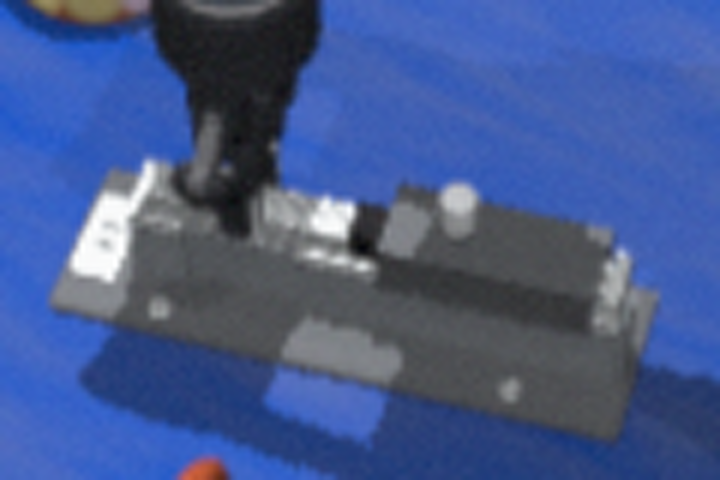

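Emit:
arm_command(motion="0 0 0.012 0 0 0 0; 0 0 0 0 0 0 0.5; 0 0 0 0 0 0 0.5; 0 0 0 0 0 0 0.5; 0 0 0 0 0 0 0.5; 0 0 0 0 0 0 0.5")

```text
time_s: 14.65
eef_pos: [0.5332, 0.216, 0.0499]
eef_rot: [0.002, 0.992, 0.129, -0.006]
wrist_force: [-0.3, -0.2, -0.7]
opening: 0.499
```

```bash
python3 - <<'E'
from h import *
plan([.5376,.2167,.0527],14.8,0,30)
d=snap('wrist','w14')
E
```

```text
t=14.65 pos [0.5332 0.216  0.0499] yaw 14.86 tilt 0.77 F [-0.3 -0.2 -0.7] open 0.499 n 1
0.022 0.002 -0.014 0.002 0.013 0.001 0
```

View pics/w14.png

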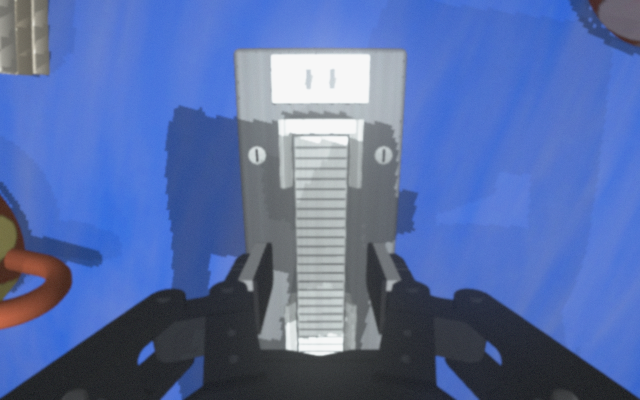

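Emit:
arm_command(motion="0.01 0 -0.06 0 0.012 0 0.5; 0 0 -0.13 0 0 0 0.5; 0 0 -0.15 0 0 0 0.5; 0 0 -0.15 0 0 0 0.5; 0 0 0 0 0 0 0.5; 0 0 0 0 0 0 0.5")

```text
time_s: 15.2
eef_pos: [0.5327, 0.2164, 0.1515]
eef_rot: [0.001, 0.992, 0.129, -0.003]
wrist_force: [0.5, -0.3, -0.6]
opening: 0.503
```

```bash
python3 - <<'E'
from h import *
import pickle
d=snap('wrist','w15');pickle.dump(d,open('w15.pkl','wb'))
e=snap('scene','s15');pickle.dump(e,open('s15.pkl','wb'));cv2.imwrite('pics/s15z.png',cv2.resize(e['img'][230:300,260:380,::-1],None,fx=6,fy=6,interpolation=2))
cv2.imwrite('pics/w15z.png',cv2.resize(d['img'][60:380,220:420,::-1],None,fx=1.8,fy=1.8,interpolation=2))
plan([.45,.19,.16],14.8,0.5,30)
E
```

```text
t=15.30 pos [0.5329 0.2164 0.1509] yaw 14.86 tilt 0.34 F [ 0.4 -0.8  0.6] open 0.502 n 3
-0.145 0.007 -0.014 0 0.002 0 0.5; -0.145 0.007 -0.015 0 0.002 0 0.5; -0.145 0.007 -0.015 0 0.002 0 0.5
```

View pics/w15.png

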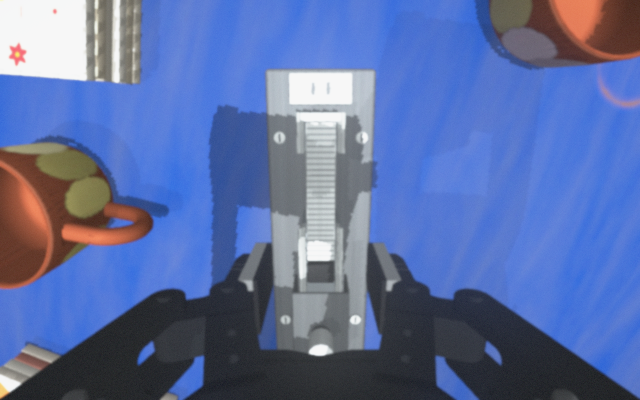

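View pics/s15z.png

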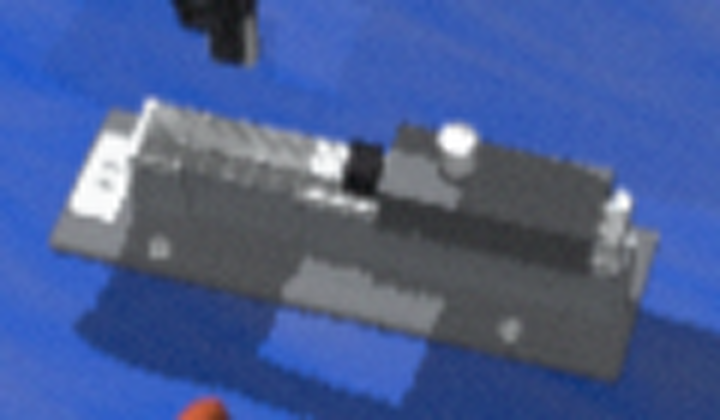

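```bash
python3 - <<'E'
from h import *
import pickle
np.set_printoptions(precision=1,suppress=True)
d=pickle.load(open('w15.pkl','rb'));e=pickle.load(open('s15.pkl','rb'))
s=np.array([.5412,.2176]);a=.2582
def W(X,Y,z): return [s[0]+np.cos(a)*X-np.sin(a)*Y,s[1]+np.sin(a)*X+np.cos(a)*Y,z]
pts=[(.05,.01,.065),(.05,-.01,.065),(-.05,-.01,.065),(-.05,.01,.065),(.05,.01,.045),(-.05,.01,.045)]
cor=[]
for nm,c,(x0,y0,x1,y1),f in [('w',d,(260,100,380,300),3),('s',e,(270,235,350,285),9)]:
    im=cv2.resize(c['img'][y0:y1,x0:x1,::-1],None,fx=f,fy=f,interpolation=2).copy()
    p=proj(c,[W(*q) for q in pts]);print(nm,p.tolist())
    q=((p-[x0,y0]+.5)*f)
    cv2.imwrite(f'pics/raw15{nm}.png',im)
    cv2.polylines(im,[np.int32(q[:4]*8)],True,(0,0,255),1,cv2.LINE_AA,3)
    if nm=='s': cv2.polylines(im,[np.int32(q[4:]*8)],True,(0,255,0),1,cv2.LINE_AA,3)
    cv2.imwrite(f'pics/ov15{nm}.png',im)
E
```

```text
w [[305.97409445845364, 121.30045418755722], [336.18315035868363, 121.34895565891752], [334.1713525969297, 259.59651003333903], [307.20210205115217, 259.579336107232], [306.9928297324854, 120.03900460348082], [308.02043167433123, 248.59150045818143]]
s [[282.9612011234343, 251.30229334586397], [285.30784857647376, 246.12386581069873], [318.4456419444923, 253.70080874636616], [316.37634956145797, 259.0296184086138], [283.42725358555356, 255.67813575898523], [316.504751924572, 263.3877803136423]]
```

View pics/ov15w.png

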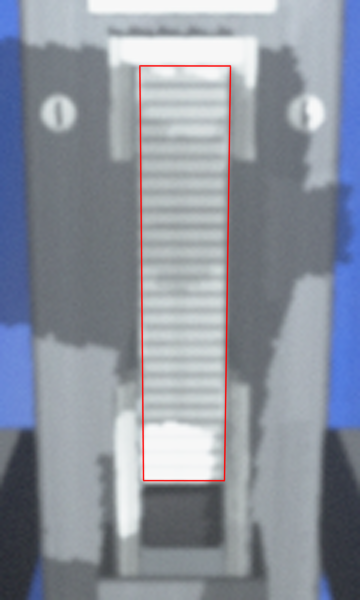

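View pics/ov15s.png

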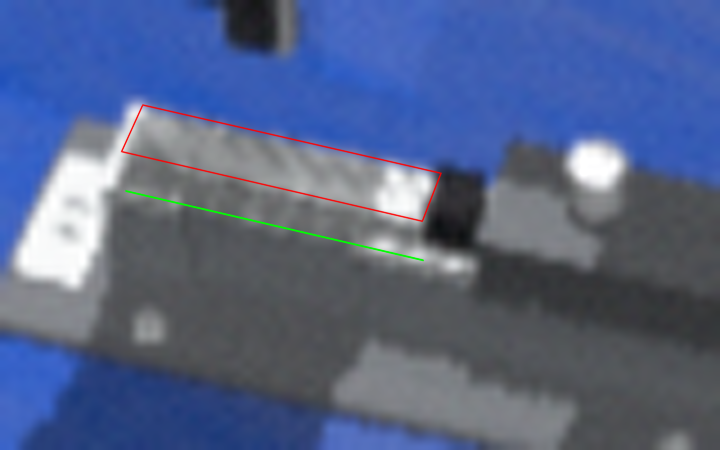

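View pics/raw15s.png

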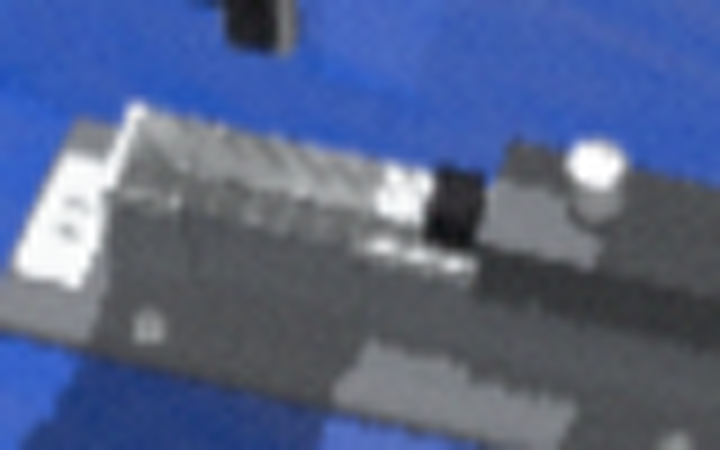

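```bash
python3 - <<'E'
from h import *
plan([.5170,.2112,.075],14.8,0,38)
E
```

```text
t=15.30 pos [0.5329 0.2164 0.1509] yaw 14.86 tilt 0.34 F [ 0.4 -0.8  0.6] open 0.502 n 3
-0.027 0.001 0.127 0 0.002 0 0; -0.027 0.001 0.127 0 0.002 0 0; -0.028 0.002 0.127 0 0.002 0 0
```

Emit:
arm_command(motion="-0.03 0 0.05 0 0.002 0 0; -0.03 0 0.1 0 0.002 0 0; -0.027 0 0.1 0 0.002 0 0; 0 0 0.07 0 0 0 0; 0 0 0 0 0 0 0; 0 0 0 0 0 0 0")

```text
time_s: 15.8
eef_pos: [0.512, 0.211, 0.0803]
eef_rot: [0.001, 0.992, 0.129, -0.003]
wrist_force: [0.6, 0.3, 0.1]
opening: 0.0
```

```bash
python3 - <<'E'
from h import *
plan([.5170,.2112,.068],14.8,0,38)
E
```

```text
t=15.80 pos [0.512  0.211  0.0803] yaw 14.85 tilt 0.33 F [0.6 0.3 0.1] open 0.000 n 1
0.025 0.005 0.061 0.001 0.005 0.001 0
```

Emit:
arm_command(motion="0.025 0.005 0.05 0 0.005 0 0; 0 0 0.012 0 0 0 0; 0 0 0.012 0 0 0 0; 0 0 0.012 0 0 0 0")

```text
time_s: 16.13
eef_pos: [0.5184, 0.2115, 0.0648]
eef_rot: [0.001, 0.992, 0.129, -0.0]
wrist_force: [-18.6, -4.4, 41.2]
opening: 0.001
```

Emit:
arm_command(motion="0 0 -0.05 0 0 0 0; 0 0 -0.15 0 0 0 0.5; 0 0 -0.15 0 0 0 0.6; 0 0 -0.08 0 0 0 0.6; 0 0 0 0 0 0 0.6")

```text
time_s: 16.55
eef_pos: [0.5194, 0.2117, 0.1558]
eef_rot: [0.001, 0.992, 0.129, 0.0]
wrist_force: [0.5, 0.1, 0.7]
opening: 0.569
```

```bash
python3 - <<'E'
from h import *
import pickle
d=snap('wrist','w16')
plan([.4396,.1909,.125],14.8,0.6,38)
E
```

```text
t=16.60 pos [0.5191 0.2116 0.1546] yaw 14.87 tilt 0.07 F [ 1.3  0.1 -0.2] open 0.594 n 3
-0.137 -0.001 0.049 0 0 0 0.6; -0.137 -0.001 0.049 0 0 0 0.6; -0.137 -0.001 0.049 0 0 0 0.6
```

View pics/w16.png

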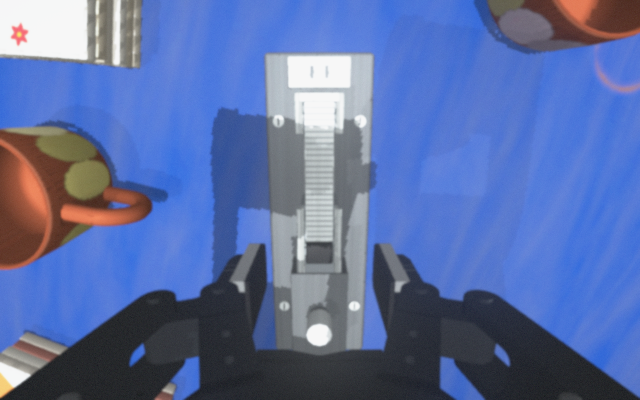

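Emit:
arm_command(motion="-0.137 0 0.03 0 0 0 0.6; -0.137 0 0.03 0 0 0 0.6; -0.137 0 0.03 0 0 0 0.6; 0 0 0 0 0 0 0.6; 0 0 0 0 0 0 0.6")

```text
time_s: 17.02
eef_pos: [0.4353, 0.1893, 0.131]
eef_rot: [0.001, 0.992, 0.129, -0.002]
wrist_force: [1.1, 0.1, -0.1]
opening: 0.602
```

```bash
python3 - <<'E'
from h import *
plan([.4396,.1909,.087],14.8,0.6,38)
E
```

```text
t=17.02 pos [0.4353 0.1893 0.131 ] yaw 14.84 tilt 0.22 F [ 1.1  0.1 -0.1] open 0.602 n 2
0.012 -0.001 0.11 0 0.002 0 0.6; 0.012 -0.001 0.11 0 0.002 0 0.6
```

Emit:
arm_command(motion="0.012 0 0.1 0 0.002 0 0.6; 0.012 0 0.08 0 0.002 0 0.6; 0 0 0.02 0 0 0 0.6; 0 0 0 0 0 0 0.6")

```text
time_s: 17.35
eef_pos: [0.4416, 0.1908, 0.0885]
eef_rot: [0.0, 0.992, 0.129, 0.001]
wrist_force: [-0.6, 0.5, -0.6]
opening: 0.595
```

```bash
python3 - <<'E'
from h import *
snap('wrist','w17')
plan([.4396,.1909,.088],14.8,0.6,38)
E
```

```text
t=17.40 pos [0.4417 0.1908 0.0888] yaw 14.82 tilt 0.09 F [ 0.4 -0.5 -0.4] open 0.599 n 1
-0.01 -0.003 0.004 0.001 -0.001 0 0.6
```

View pics/w17.png

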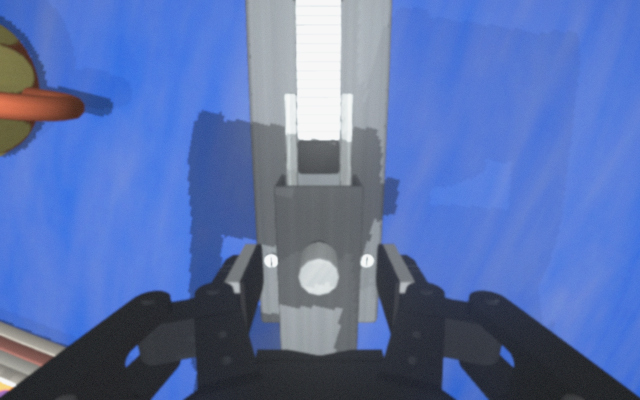

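Emit:
arm_command(motion="-0.008 0 0 0 0 0 0; 0 0 0 0 0 0 0; 0 0 0 0 0 0 0; 0 0 0 0 0 0 0; 0 0 0 0 0 0 0; 0 0 0 0 0 0 0")

```text
time_s: 17.9
eef_pos: [0.4415, 0.1912, 0.0905]
eef_rot: [-0.0, 0.992, 0.129, 0.002]
wrist_force: [1.4, 1.2, -4.4]
opening: 0.172
```

```bash
python3 - <<'E'
from h import *
s=np.array([.5412,.2176]);u=np.array([np.cos(.2582),np.sin(.2582)])
plan([*(s+u*.02),.088],14.8,0,25)
E
```

```text
t=17.90 pos [0.4415 0.1912 0.0905] yaw 14.82 tilt 0.22 F [ 1.4  1.2 -4.4] open 0.172 n 5
0.123 0 0.003 -0 -0.001 0 0; 0.123 0 0.003 -0 -0.001 0 0; 0.123 0 0.003 -0 -0.001 0 0; 0.123 -0 0.003 -0 -0.001 0 0; 0.123 -0 0.003 -0 -0.001 0 0
```

Knob gripped; slide forward about 100 mm, then creep.

Emit:
arm_command(motion="0.05 0 0 0 0 0 0; 0.1 0 0 0 0 0 0; 0.1 0 0 0 0 0 0; 0.1 0 0 0 0 0 0; 0.08 0 0 0 0 0 0; 0.04 0 0 0 0 0 0; 0 0 0 0 0 0 0")

```text
time_s: 18.48
eef_pos: [0.5356, 0.2162, 0.0904]
eef_rot: [0.0, 0.992, 0.129, -0.001]
wrist_force: [-1.5, 0.5, 1.9]
opening: 0.175
```

```bash
python3 - <<'E'
from h import *
s=np.array([.5412,.2176]);u=np.array([np.cos(.2582),np.sin(.2582)])
plan([*(s+u*.02),.09],14.8,0,25)
E
```

```text
t=18.48 pos [0.5356 0.2162 0.0904] yaw 14.84 tilt 0.15 F [-1.5  0.5  1.9] open 0.175 n 2
0.064 0 0.001 0 0.001 0 0; 0.064 0 0.001 0 0.001 0 0
```

Emit:
arm_command(motion="0.05 0 0 0 0 0 0; 0.04 0 0 0 0 0 0; 0.02 0 0 0 0 0 0; 0.015 0 0 0 0 0 0")

```text
time_s: 18.82
eef_pos: [0.5595, 0.2225, 0.0904]
eef_rot: [0.001, 0.992, 0.129, -0.003]
wrist_force: [-1.8, -0.5, 0.7]
opening: 0.172
```

```bash
python3 - <<'E'
from h import *
s=np.array([.5412,.2176]);u=np.array([np.cos(.2582),np.sin(.2582)])
plan([*(s+u*.02),.09],14.8,0,25)
E
```

```text
t=18.82 pos [0.5595 0.2225 0.0904] yaw 14.87 tilt 0.31 F [-1.8 -0.5  0.7] open 0.172 n 1
0.005 0 0.002 0.001 0.005 0.001 0
```

Push into the stop until the force shows it.

Emit:
arm_command(motion="0.015 0 0 0 0.004 0 0; 0.015 0 0 0 0 0 0")

```text
time_s: 18.98
eef_pos: [0.5619, 0.2232, 0.0902]
eef_rot: [0.001, 0.992, 0.13, -0.005]
wrist_force: [-17.9, -7.0, 14.6]
opening: 0.174
```

Emit:
arm_command(motion="0.008 0 0 0 0 0 0; 0.005 0 0 0 0 0 0.5; 0 0 0 0 0 0 0.5; 0 0 0 0 0 0 0.5; 0 0 0 0 0 0 0.5; 0 0 -0.1 0 0 0 0.5; 0 0 -0.17 0 0 0 0.5; 0 0 -0.17 0 0 0 0.5; 0 0 0 0 0 0 0.5")

```text
time_s: 19.73
eef_pos: [0.5634, 0.2234, 0.1801]
eef_rot: [0.002, 0.992, 0.13, -0.007]
wrist_force: [1.5, 0.3, 1.1]
opening: 0.5
```

```bash
python3 - <<'E'
from h import *
plan([.46,.19,.22],14.8,0.6,38)
E
```

```text
t=19.73 pos [0.5634 0.2234 0.1801] yaw 14.91 tilt 0.79 F [1.5 0.3 1.1] open 0.500 n 4
-0.136 0.007 -0.048 0 0.003 0 0.6; -0.136 0.007 -0.049 0 0.003 0 0.6; -0.136 0.007 -0.049 0 0.003 0 0.6; -0.136 0.007 -0.049 0 0.003 0 0.6
```

Emit:
arm_command(motion="-0.13 0 -0.05 0 0.003 0 0.6; -0.13 0 -0.05 0 0.003 0 0.6; -0.13 0 -0.05 0 0.003 0 0.6; -0.1 0.1 -0.05 0 0.003 0 0.6; 0 0.1 0 0 0 0 0.6; 0 0 0 0 0 0 0.6; 0 0 0 0 0 0 0.6")

```text
time_s: 20.32
eef_pos: [0.4791, 0.1587, 0.2244]
eef_rot: [0.001, 0.991, 0.13, 0.005]
wrist_force: [0.7, -0.6, -0.8]
opening: 0.603
```

```bash
python3 - <<'E'
from h import *
import pickle
d=snap('wrist','w18');pickle.dump(d,open('w18.pkl','wb'))
e=snap('scene','s18');cv2.imwrite('pics/s18z.png',cv2.resize(e['img'][135:335,235:435,::-1],None,fx=3,fy=3,interpolation=2))
k=search_frame('wrist','cover_knob');print([(np.round(q['box']).tolist(),round(q['conf'],2)) for q in k[:2]])
plan([.46,.19,.22],14.8,0.6,38)
E
```

```text
[([241.0, 37.0, 297.0, 162.0], 0.79), ([2.0, 68.0, 135.0, 182.0], 0.48)]
t=20.47 pos [0.479  0.1594 0.2236] yaw 15.05 tilt 0.52 F [-0.4 -0.   0.1] open 0.601 n 1
-0.052 -0.173 0.017 0.002 -0.008 0.004 0.6
```

View pics/w18.png

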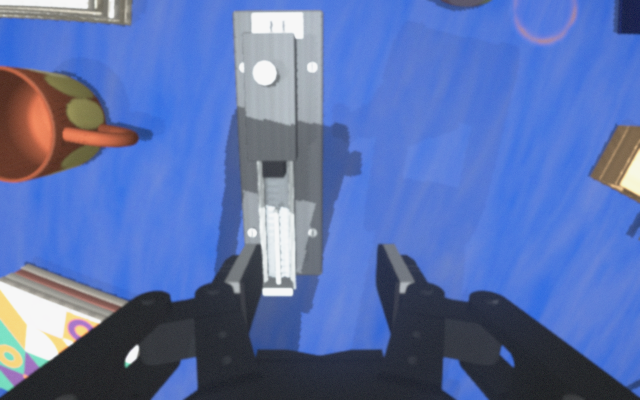

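View pics/s18z.png

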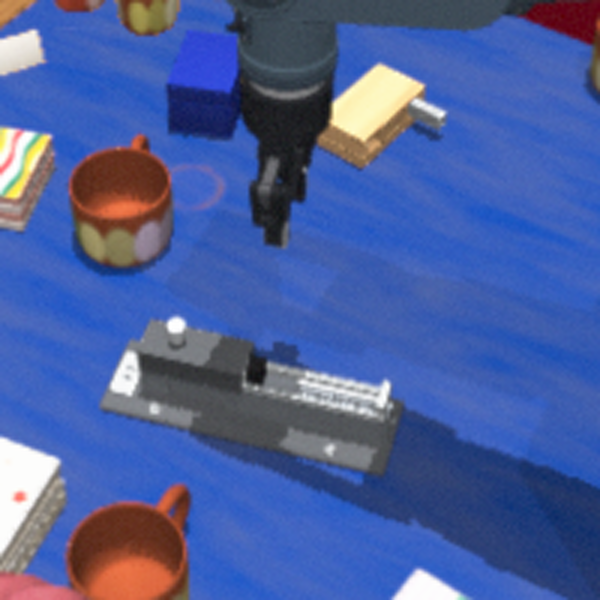

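```bash
python3 - <<'E'
from h import *
import pickle
d=pickle.load(open('w18.pkl','rb'));s=np.array([.5412,.2176]);a=.2582
for n,p,z in [('knob',(264.5,73),.102),('front',(268,33),.077),('rear',(271,160),.077),('follRear',(274,176),.071)]:
    q=atz(d,p,z)[:2]-s;print(n,np.round([np.cos(a)*q[0]+np.sin(a)*q[1],-np.sin(a)*q[0]+np.cos(a)*q[1]],4))
E
```

```text
knob [0.0193 0.0001]
front [0.0528 0.0002]
rear [-0.0496  0.0005]
follRear [-0.0648 -0.0009]
```

```bash
python3 - <<'E'
from h import *
o=get_obs();print(o['time_s'],o['wrist_force']);print(hand_in())
E
```

```text
20.4667 [-0.36166231 -0.01951851  0.14916483]
the job is handed in; nothing more can be done
None
```

The stapler is refilled and closed, and I handed the job in at 20.5 s of the 64 s allowed.

**What I did:**
1. I drew the wide strip out of the rack's left bay by its protruding end.
2. I laid it flat on the table, let go, and took it again by its middle.
3. I pushed it back against the follower, lowered it into the channel and released it.
4. I pressed its top down with shut fingers, then pulled the cover forward by its knob until it hit the stop, and let go.

**Last checks:**
- **Strip:** in the pictures taken before the cover closed, its outline matched a strip lying on the channel floor, up against the nose, to about 1 px. At the rear edge the match was slightly worse, about 1.5 px.
- **Cover:** the knob measured at x = +19.3 mm against the nominal 20, and the cover's front edge at 52.8 mm against 54. The roughly 1 mm gap is within the calibration error, and I had felt the stop at about 20 N.
- **Surroundings:** the narrow strip is still in the rack, the mugs and box in the last pictures look unmoved, and the gripper is clear of everything.

**What disagreed:**
- **Seating height:** while lowering the strip I felt contact about 1.5 mm higher than expected. After release, the press-down met the strip's top at 64.8 mm, against 65 mm when seated, so I took it as flat on the floor.
- **Press force:** that press peaked at 41 N at the wrist, through the shut fingertips rather than the gripper's body. This is just over the 40 N limit set for the body and well under the 120 N wrist limit.
- **Cover start:** it began about 10 mm forward of fully back.

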